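# Draw the hidden lock bolt and take out the battery cassette

## Robot

A 6-joint arm with a two-finger parallel gripper is mounted at the origin on a cart in front of the work surface, level with it; the furniture and walls round the work are solid. World frame = base frame: x ahead of the robot, y to its left, z up, the work surface at z = 0. Lengths are in m, angles in rad, forces in N, time in s.
With the tool pointing down it reaches from about 0.425 to 0.95 m from the base axis. Payload 3.5 kg.
Tool frame: the origin (TCP) lies on the centre line of the jaws, within the pads' length; the fingertips stand 25 mm ahead of it and the grasp point (between the pads) lies 6 mm ahead of it (ctrl.finger_overhang is the distance from the TCP to the fingertips, in m); z points along the fingers, y is the line along which they close (so a half turn about z gives the same grasp; the last joint's range is limited). The gripper opens to 85 mm and grips with 20 to 120 N. Pads are 22 mm wide; open, the fingers measure 114 mm over their backs; the gripper's body (76 mm by 85 mm) begins 54 mm behind the grasp point. The pads swing forward as they close: fully open they stand 13 mm farther back than shut.
Start: joints at [-1.383, 0.286, 1.577, -0, 1.279, -0.15], TCP at [0.224, -0.637, 0.256] pointing down, gripper open.
Joint ranges: [-2.77, 2.77], [-0.9, 2.22], [0.21, 2.48], [-1.53, 4.67], [0.24, 2.81], [-2.84, 2.84]. Speed limits (rad/s): [2.79, 2.79, 3.14, 3.14, 3.14, 3.14].

## Interface

Orientations are given as a unit quaternion [x, y, z, w].
In Python, from plant import get_state, imaging, job, ctrl gives the robot as it stands.
- The arm moves only by the tool jog_arm, never from a script. Its argument "increments" is a list of rows, each an object of numbers: "dx", "dy", "dz": the shift along the world's x, y, z each as a share of 12 cm, from -1 to 1; "ax", "ay", "az": the turn, a rotation vector about the world's x, y, z each as a share of pi/2 rad, from -1 to 1; "gripper": the gripper command: -1 is shut, 1 is fully open, values between are in proportion. A call has 1 to 10 rows; each row is the pose to reach, as a shift and turn from the pose commanded when the call began; what a row does not reach only later rows make up. A row lasts 1/10 s, in which the tool goes at most 50 mm and 8.59 degrees, less where a joint would pass 70% of its speed; a pose out of reach is approached as far as the arm can. A call with a number of a shift or a turn outside -1 to 1 is refused whole. A call with a gripper value outside its range is refused whole. The fingers move at their own pace and stop on an object; "force" is the grip in N (left out, the last holds). Time passes only in rows, so rows that repeat a pose let the fingers close. It gives the time, the measured TCP pose, the force, the opening and the grip force at its end, in the units of the state.
- get_state(): the state, without advancing time (a new reading comes with each control period).
- imaging.read_camera(name): name is "scene" or "top" or "wrist"; returns a dict with "frame" (480x640x3 uint8, blue, green, red), "depth" (480x640 float32, m along the optical axis (not along the pixel's ray), 0 where there is no reading), "camera_matrix" (3x3 intrinsics, pixels), "extrinsics" (4x4, takes a point from camera to world coordinates); the wrist camera has in their place "mount" (4x4, takes a point from camera to tool coordinates, whose origin is the TCP and whose axes are the flange's). Camera axes: x right, y up, looking along -z (the intrinsics and any distortion apply to the point x, -y, -z); pixel columns grow to the right and rows downward; lengths in m; the calibration is good to about 2 mm. A picture is of the moment at which its call begins: read the wrist's pose just before it.
- job.sign_off(): hands the job in; it is judged then, once.
The state is a dict: "time": time; "qpos": joint angles; "dq": joint speeds; "joint_efforts": joint torques, N m; "eef_pos": TCP position; "tcp_rot": TCP orientation; "contact_force": force on the tool from outside, world axes, zero at the start; "wrist_torque": the same for the moment, N m; "opening": opening from 0.0 (shut) to 1.0 (fully open); "finger_force": force on a finger pad.
Only numpy, scipy, OpenCV 4.12 (cv2) and the standard library are available. Lean on these libraries where they do the work, as an engineer would, in place of code of your own. Each camera call takes 0.05 s, during which the arm holds its last target. There are 200 camera calls.

## Task

The battery cassette in the sloping front of the bench meter is held by a tool-operated lock bolt under the cover plate. Take the screwdriver standing in the rack, slide its tip along the long slot beside the cassette until it drops deep into the bolt's hidden socket, and with it draw the bolt away from the cassette to its stop. Then stand the screwdriver back in the rack's middle hole, lift the cassette out by its grip and stand it upright on the bench.

Things in the scene. Friction and masses are not known exactly. Their poses are not given: they have to be found in the camera images.
- bench_meter: Fixed instrument case, 198 deep x 320 wide x 131 mm high, black cheeks, grey deck, front sloping at 30 degrees. Origin: middle of its underside, at bench height; x from its low front edge to its back, y to its left. Its low edge faces the robot, up to 0.25 rad askew. The bench 0.40 to 0.50 m ahead of the robot and 0.31 to 0.42 m to its left is always clear.
- cover_plate: The meter's sloping aluminium front, 170 (x) x 300 (y) mm, 3 mm thick. Origin: middle of its upper face; x up the slope, y to the left (cassette side), z straight out of the face, 30 degrees from vertical towards the robot. Knobs and display up to 15 mm high at x +40 to +76, y -135 to +43 mm; terminals 16 mm high at x -55, y -125 to -35 mm.
- slot_middle (a point): Middle of the cover's one long slot, on its face, at cover x 0, y -19 mm (axes as the cover's). Slot 10 mm wide (x), from 51 mm left to 51 mm right of this point (y). The greased lock bolt closes it from beneath, its top 7 mm below the face, all along but for a socket: an opening 11 mm long in y, wider than the slot, through which a tip can fall to a floor 25 mm below the face.
- bolt_start (a point): Middle of the stretch, on the face over the slot (cover x 0, y -13.5 mm), where the bolt's socket hides at the start: its middle lies up to 21.5 mm to either side along y; it cannot be seen. A tip is well in at 15 mm or more below the face. The bolt stays where it is left; it slides along y against about 4 N.
- bolt_stop (a point): Point on the face over the slot (cover x 0, y -55.5 mm), to the right of all starts: where the socket's middle is when the bolt has been drawn fully, to its solid stop, away from the cassette. Only there is the cassette free. A tip that pushes the bolt against the stop stands about 3 mm farther to the right.
- battery_cassette: Loose grey cassette, 91 (x) x 71 (y) x 50 (z) mm plus a grip rib on top, 0.2 to 0.4 kg. Origin: middle of its underside; z up through the rib. At the start it stands in its bay (96 x 76 mm, centred at cover x 0, y +95 mm), axes parallel to the cover's, top flush with the face, with 2 to 5 mm of play; it comes out only straight along the cover's z, 50 mm deep.
- cassette_grip (a point): Point in the middle of the cassette's grip rib, 72 mm above the cassette's underside: the rib is 16 mm thick (y), 56 mm long (x) and rises from the cassette's top at 50 mm to 84 mm above its underside. Axes as the cassette's.
- screwdriver: Loose screwdriver, 184 mm, 0.06 kg, the one standing in the rack. Its y axis runs along it from tip to butt: tip at y -92, shaft 5 mm thick up to y -7, handle y -7 to +88, 24 mm wide (x), 22 mm thick (z 0 to 22; its long axis is at x 0, z 11). At the start it stands tip down in the rack's middle hole, its x axis parallel to the rack's x.
- driver_tip (a point): End of the screwdriver's shaft, on its long axis. Axes as the screwdriver's.
- driver_rack: Fixed two-tier tool rack, 90 (x) x 150 (y) x 106 mm high: a 6 mm aluminium top plate 70 mm deep with three 14 mm holes, 45 mm apart along y, over a base plate. Origin: middle of its underside; z up. The outer holes are empty.
- rack_seat (a point): Centre of the rack's middle hole, on the upper face of its top plate, 106 mm above the bench. The driver's handle rests on this face, its shaft hanging through the hole.
- rack_tip (a point): Where the driver's tip is when it is home in the rack: 85 mm below rack_seat.
There are look-alikes about, which are no part of the job. There is more than one size of the screwdriver; the one meant has the size given above.

How it is judged:
By the outcome, as a careful person would: the job done as asked, in the order asked, and still so for the second after the job is handed in, with the robot touching nothing.
It also fails if it takes over 67 s, if anything falls off the work surface, if the arm or the gripper's body presses on something with over 40 N, if the wrist force passes 120 N, or if a joint passes its speed limit or range.

## Working session

There is one attempt and no reset: what is moved stays moved. The work goes in short steps, Python scripts to look and compute and a tool call to move; the robot and the scene stay as the last step left them, time stands still between calls to the robot, and variables do not carry over. Pictures are saved under pics/ and viewed, at most 10 in all, crops included, and the job is handed in when it is done.

Besides the shell and the picture viewer there is one more tool, called after "Call:" in YAML: its name, and indented under it one key for each argument. jog_arm: Moves the arm, as the interface text tells. Shift numbers are shares of 12 cm and turn numbers shares of pi/2 rad, none past 1 either way. Its arguments: {"type":"object","properties":{"increments":{"type":"array"},"force":{"type":"number"}},"required":["increments"]}

```bash
ls; mkdir -p pics; cat > h.py <<'E'
import numpy as np, cv2
from scipy.spatial.transform import Rotation as R
from plant import get_state, imaging, job, ctrl
def grab(name):
    s=get_state(); c=imaging.read_camera(name)
    if 'extrinsics' in c: T=np.array(c['extrinsics'])
    else:
        W=np.eye(4); W[:3,:3]=R.from_quat(s['tcp_rot']).as_matrix(); W[:3,3]=s['eef_pos']; T=W@np.array(c['mount'])
    np.savez(''+name+'.npz',f=c['frame'],d=c['depth'],K=c['camera_matrix'],T=T)
    return c['frame'],c['depth'],np.array(c['camera_matrix']),T
def load(name):
    z=np.load(''+name+'.npz'); return z['f'],z['d'],z['K'],z['T']
def cloud(d,K,T):
    v,u=np.mgrid[:d.shape[0],:d.shape[1]]
    P=np.stack([(u-K[0,2])/K[0,0]*d,-(v-K[1,2])/K[1,1]*d,-d],-1)
    return P@T[:3,:3].T+T[:3,3]
def proj(p,K,T):
    q=(np.asarray(p)-T[:3,3])@T[:3,:3]; return K[0,0]*q[...,0]/-q[...,2]+K[0,2], K[1,1]*q[...,1]/q[...,2]+K[1,2]
E
python3 - <<'E'
from h import *
for n in('scene','top'):
    f,d,K,T=grab(n); cv2.imwrite(f'pics/{n}1.png',f); print(n,K.tolist(),T.round(3).tolist(),d.min(),d.max())
s=get_state(); print(s); print(ctrl.finger_overhang)
c=imaging.read_camera('wrist'); print(c.keys(),np.array(c['mount']).round(3).tolist())
E
```

```text
pics
scene [[497.7835061065454, 0.0, 324.256911352595], [0.0, 497.7835061065454, 241.3069354942583], [0.0, 0.0, 1.0]] [[-0.832, 0.373, -0.412, 0.213], [-0.555, -0.578, 0.598, 0.471], [-0.015, 0.726, 0.688, 0.742], [0.0, 0.0, 0.0, 1.0]] 0.0 2.3448048
top [[556.0359054263878, 0.0, 323.4807697197326], [0.0, 556.0359054263878, 236.14741038649385], [0.0, 0.0, 1.0]] [[0.018, 0.99, -0.137, 0.424], [-1.0, 0.017, -0.007, -0.067], [-0.004, 0.137, 0.991, 1.185], [0.0, 0.0, 0.0, 1.0]] 0.0 2.0737896
{'time': 0.1, 'qpos': array([-1.38304409e+00,  2.87127022e-01,  1.57808288e+00, -3.79249690e-05,
        1.27859594e+00, -1.50015080e-01]), 'dq': array([ 0.00052847, -0.00134735, -0.00469716,  0.00103616,  0.00068768,
        0.0003333 ]), 'joint_efforts': array([ 5.89975916e-04, -4.07298839e+01, -2.93699831e+01, -1.40799957e-04,
        3.40659033e-03,  6.40148201e-07]), 'eef_pos': array([ 0.22358698, -0.63629876,  0.25502383]), 'tcp_rot': array([ 9.85771493e-01,  1.68087296e-01, -3.90280918e-05, -1.10605727e-03]), 'contact_force': array([1.8568861 , 0.65480534, 0.37219082]), 'wrist_torque': array([ 0.01459073,  0.00209386, -0.00012997]), 'finger_force': 0.0, 'opening': 1.004259050281764}
0.025
dict_keys(['frame', 'depth', 'camera_matrix', 'mount']) [[0.001, 0.963, 0.27, 0.068], [1.0, -0.0, -0.001, -0.0], [-0.001, 0.27, -0.963, -0.117], [0.0, 0.0, 0.0, 1.0]]
```

View pics/scene1.png

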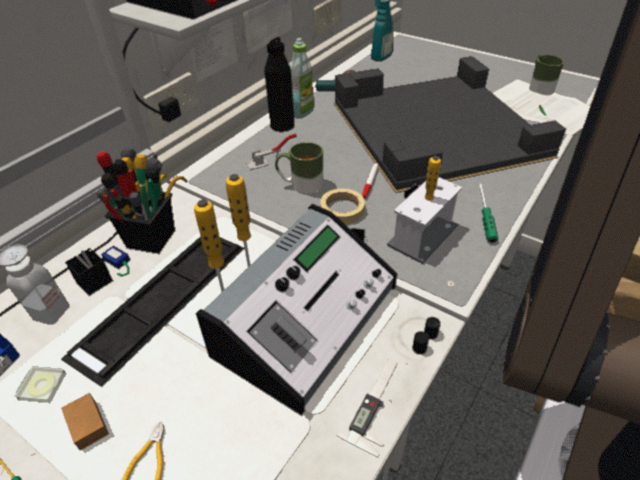

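View pics/top1.png

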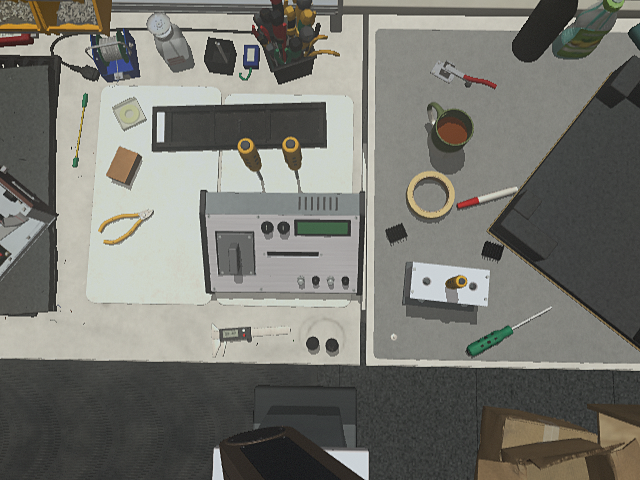

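Candidates for the screwdriver in the top view: the handle in the rack (458,283), two large yellow drivers standing behind the meter (247,150) and (291,150), and a green driver lying at (490,338). By the description I choose the one in the rack. Next I check it in a close crop, along with the meter.

```bash
python3 - <<'E'
from h import *
f,d,K,T=load('top')
a=cv2.resize(f[180:305,195:375],None,fx=4,fy=4,interpolation=3)[:500,:720]
b=cv2.resize(f[250:320,395:500],None,fx=4,fy=4,interpolation=3)
cv2.imwrite('pics/crop_top.png',a)
s=load('scene')[0]; b2=cv2.resize(s[150:260,385:465],None,fx=4.0,fy=4.0,interpolation=3)
c=np.zeros((440,760,3),np.uint8); c[:280,:420]=b; c[:440,430:750]=b2
cv2.imwrite('pics/crop_rack.png',c)
P=cloud(d,K,T)
# rack top
Q=P[255:320,395:500].reshape(-1,3); Q=Q[(Q[:,2]>.09)&(Q[:,2]<.115)]
r=cv2.minAreaRect((Q[:,:2]*1000).astype(np.float32)); print('rack',r,Q[:,2].mean(),np.median(Q[:,2]))
Q=P[255:320,395:500].reshape(-1,3); Q=Q[(Q[:,2]>.125)]; print('handle',Q.min(0),Q.max(0),np.median(Q,0))
for h in((.125,.15),(.15,.17),(.17,.19),(.19,.22)):
  q=Q[(Q[:,2]>h[0])&(Q[:,2]<h[1])]; print(h,len(q),q.mean(0) if len(q) else 0)
# cover
Q=P[215:295,210:360].reshape(-1,3); g=Q[Q[:,2]>.02]
best=None;rng=np.random.default_rng(0)
for i in range(500):
  t=g[rng.choice(len(g),3,False)]; n=np.cross(t[1]-t[0],t[2]-t[0]); L=np.linalg.norm(n)
  if L<1e-7: continue
  m=abs((g-t[0])@(n/L))<.0025
  if best is None or m.sum()>best.sum(): best=m
q=g[best]; c0=q.mean(0); n=np.linalg.svd(q-c0,full_matrices=False)[2][2]; n*=np.sign(n[2]); print('cover',best.sum(),len(g),c0,n,np.degrees(np.arccos(n[2])),'yaw',np.arctan2(-n[1],-n[0]))
E
```

```text
rack ((484.46484375, -305.46685791015625), (151.55616760253906, 70.19281005859375), 84.8465576171875) 0.10446750887412524 0.10448581926570955
handle [ 0.42442288 -0.31411688  0.12971278] [ 0.49593288 -0.06658143  1.18482956] [ 0.48221721 -0.2988079   0.1963485 ]
(0.125, 0.15) 28 [ 0.481385   -0.29705111  0.14121588]
(0.15, 0.17) 29 [ 0.48294741 -0.29661703  0.15952766]
(0.17, 0.19) 35 [ 0.48189849 -0.29695451  0.18096804]
(0.19, 0.22) 126 [ 0.48408125 -0.30317672  0.1988751 ]
cover 7978 11693 [0.53808683 0.0179345  0.08087584] [-0.50467424 -0.0038332   0.86330135] 30.310696356540355 yaw 0.007595248124452275
```

View pics/crop_top.png

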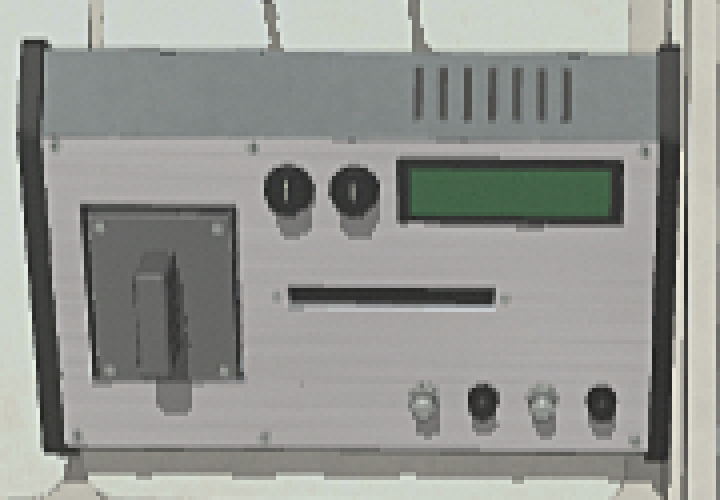

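View pics/crop_rack.png

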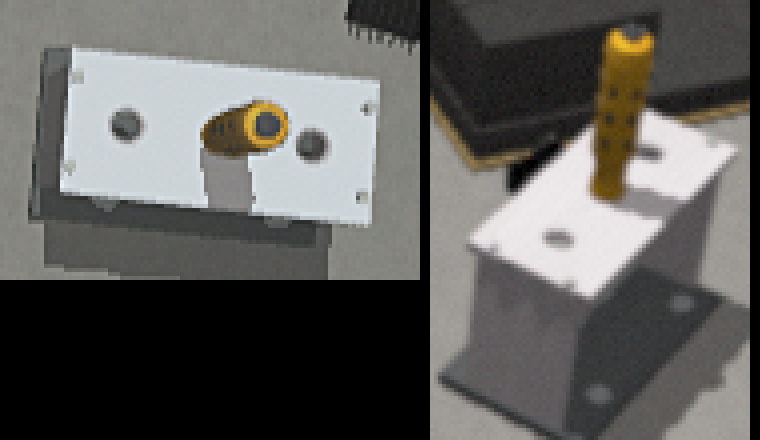

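The crops confirm the rack driver: it stands in the middle hole, with the empty outer holes at crop (127,125) and (312,145). The slot runs from (288,296) to (495,296) in the meter crop. The cassette bay corners are about (84,207), (237,207), (243,381) and (95,381).

```bash
cat >> h.py <<'E'
def ray(u,v,K,T,n,p0):
    r=T[:3,:3]@np.array([(u-K[0,2])/K[0,0],-(v-K[1,2])/K[1,1],-1.]); o=T[:3,3]
    return o+r*(((p0-o)@n)/(r@n))
def steps(pf,qf,s=None,com=None):
    "shift/turn in jog units from the present (or given) pose to pf,qf"
    s=s or get_state(); p,q=com or (s['eef_pos'],s['tcp_rot'])
    return ((np.array(pf)-p)/.12).round(3), ((qf*R.from_quat(q).inv()).as_rotvec()/(np.pi/2)).round(3)
E
python3 - <<'E'
from h import *
f,d,K,T=load('top'); n=np.array([-.5,-.0038,.866]); n/=np.linalg.norm(n); p0=np.array([0.53808683,0.0179345,0.08087584])
L=lambda x,y:ray(195+(x+.5)/4-.5,180+(y+.5)/4-.5,K,T,n,p0)
a,b=L(286,296),L(497,296); print('slot',a,b,np.linalg.norm(a-b),'mid',(a+b)/2,'yaw',np.arctan2(a[0]-b[0],a[1]-b[1])*-1)
c=[L(84,207),L(237,207),L(243,381),L(95,381)]; print('bay',np.mean(c,0))
c=[L(45,138),L(658,138),L(650,450),L(62,450)]; print('cover',np.array(c),np.mean(c,0))
e=np.array([0,0,1.]);s=np.array([0,0,.106])
M=lambda x,y:ray(395+(x+.5)/4-.5,250+(y+.5)/4-.5,K,T,e,s)
h1,h2=M(127,125),M(312,145);print('rack',h1,h2,np.linalg.norm(h1-h2),(h1+h2)/2,np.arctan2(-(h1-h2)[0],(h1-h2)[1]))
E
```

```text
slot [0.5394774  0.05442045 0.08183881] [ 0.54127219 -0.05079651  0.08241337] 0.10523383743431174 mid [0.5403748  0.00181197 0.08212609] yaw 0.017056389659378206
bay [0.5387276  0.11493251 0.08167142]
cover [[ 0.6100962   0.16928098  0.12311579]
 [ 0.61497762 -0.12779695  0.12463059]
 [ 0.46786746 -0.13011294  0.03968385]
 [ 0.46252184  0.17181192  0.0379223 ]] [0.53886578 0.02079575 0.08133813]
rack [ 0.48943403 -0.26021348  0.106     ] [ 0.48137654 -0.34944793  0.106     ] 0.08959749742287748 [ 0.48540528 -0.3048307   0.106     ] -0.09005152346009686
```

```bash
cat >> h.py <<'E'
D=np.diag([1.,-1,-1])
def tool(yaw,beta): return R.from_euler('z',yaw)*R.from_euler('y',beta,degrees=True)*R.from_matrix(D)
E
python3 - <<'E'
from h import *
q=tool(-.09,30); zt=q.as_matrix()[:,2]; g=np.array([.4854,-.3048,.156]); t=g-.006*zt
print(zt,t,t-.11*zt,steps(t-.11*zt,q)); 
E
```

```text
[-0.49797637  0.04493927 -0.8660254 ] [ 0.48838786 -0.30506964  0.16119615] [ 0.54316526 -0.31001296  0.25645895] (array([2.663, 2.72 , 0.01 ]), array([-0.043,  0.333, -0.266]))
```

Call:
jog_arm:
  increments:
    - {"dx": 0.3, "dy": 0.3, "dz": 0.1, "gripper": 1}
    - {"dx": 0.6, "dy": 0.6, "dz": 0.2, "az": -0.1}
    - {"dx": 0.9, "dy": 0.9, "dz": 0.2, "az": -0.15}
    - {"dx": 1, "dy": 1, "dz": 0.2, "az": -0.15}
  force: 60

```text
$.increments[0]: bad value
```

Call:
jog_arm:
  increments:
    - {"dx": 0.3, "dy": 0.3, "dz": 0, "ay": 0.1}
    - {"dx": 0.6, "dy": 0.6, "dz": 0, "ay": 0.2}
    - {"dx": 0.9, "dy": 0.9, "dz": 0, "ay": 0.25}
    - {"dx": 1, "dy": 1, "dz": 0, "ay": 0.3}

```text
$.increments[0]: bad value
```

Call:
jog_arm:
  increments:
    - {"dx": 0.3, "dy": 0.3, "dz": 0.1, "ax": 0, "ay": 0, "az": 0, "gripper": 1}
    - {"dx": 0.6, "dy": 0.6, "dz": 0.2, "ax": 0, "ay": 0, "az": -0.1, "gripper": 1}
    - {"dx": 0.9, "dy": 0.9, "dz": 0.2, "ax": 0, "ay": 0, "az": -0.15, "gripper": 1}
    - {"dx": 1, "dy": 1, "dz": 0.2, "ax": 0, "ay": 0, "az": -0.15, "gripper": 1}
  force: 60

```text
time: 0.55
eef_pos: [0.3462, -0.5141, 0.2808]
tcp_rot: [0.999, 0.052, 0.001, -0.0]
contact_force: [0.1, 0.4, 0.1]
opening: 1.003
finger_force: 0.0
```

Call:
jog_arm:
  increments:
    - {"dx": 0.3, "dy": 0.3, "dz": 0, "ax": 0, "ay": 0.1, "az": 0, "gripper": 1}
    - {"dx": 0.6, "dy": 0.6, "dz": 0, "ax": 0, "ay": 0.2, "az": 0, "gripper": 1}
    - {"dx": 0.9, "dy": 0.9, "dz": 0, "ax": 0, "ay": 0.25, "az": 0, "gripper": 1}
    - {"dx": 1, "dy": 1, "dz": 0, "ax": 0, "ay": 0.3, "az": 0, "gripper": 1}

```text
time: 0.95
eef_pos: [0.4668, -0.3932, 0.28]
tcp_rot: [0.971, 0.052, -0.235, -0.012]
contact_force: [0.5, -0.9, 0.3]
opening: 1.003
finger_force: 0.0
```

```bash
python3 - <<'E'
from h import *
q=tool(-.09,30); zt=q.as_matrix()[:,2]; g=np.array([.4854,-.3048,.156]); t=g-.006*zt
s=get_state();print(s['time'],s['eef_pos'],s['qpos'],steps(t-.11*zt,q)); 
E
```

```text
0.95 [ 0.46675775 -0.39320571  0.27995077] [-0.75062422  0.32306242  1.53299134 -0.31847081  1.63998385  0.74836481] (array([ 0.637,  0.693, -0.196]), array([-0.03 ,  0.033, -0.117]))
```

Call:
jog_arm:
  increments:
    - {"dx": 0.3, "dy": 0.35, "dz": -0.1, "ax": -0.015, "ay": 0.015, "az": -0.06, "gripper": 1}
    - {"dx": 0.637, "dy": 0.693, "dz": -0.196, "ax": -0.03, "ay": 0.033, "az": -0.117, "gripper": 1}
    - {"dx": 0.637, "dy": 0.693, "dz": -0.196, "ax": -0.03, "ay": 0.033, "az": -0.117, "gripper": 1}

```text
time: 1.25
eef_pos: [0.5423, -0.31, 0.2541]
tcp_rot: [0.965, -0.044, -0.259, -0.013]
contact_force: [0.4, -0.6, -1.6]
opening: 0.999
finger_force: 0.0
```

```bash
python3 - <<'E'
from h import *
q=tool(-.09,30); zt=q.as_matrix()[:,2]; g=np.array([.4854,-.3048,.156]); t=g-.006*zt
s=get_state();print(s['time'],s['eef_pos'],s['qpos'],steps(t,q)); f,d,K,T=grab('wrist'); cv2.imwrite('pics/w1.png',f)
print(proj([.4854,-.3048,.201],K,T),proj(t+.019*zt,K,T))
E
```

```text
1.25 [ 0.54231956 -0.30998628  0.25406193] [-0.59472019  0.42539154  1.45772289 -0.24516724  1.72279337  1.08645493] (array([-0.449,  0.041, -0.774]), array([-0.001,  0.   ,  0.   ]))
(np.float64(316.5543721900117), np.float64(302.8754223642337)) (np.float64(316.5757712035814), np.float64(234.4123641056643))
```

View pics/w1.png

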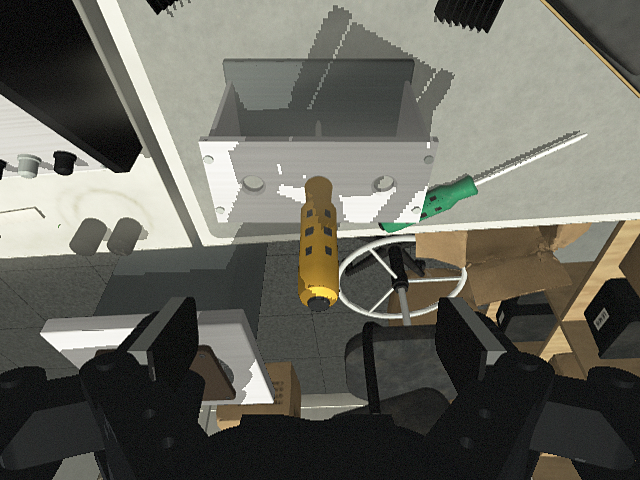

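The wrist view shows the driver butt at (319,303), against a predicted (317,303), and centred between the jaws. I'm descending and closing.

Call:
jog_arm:
  increments:
    - {"dx": -0.15, "dy": 0.015, "dz": -0.26, "ax": 0, "ay": 0, "az": 0, "gripper": 1}
    - {"dx": -0.3, "dy": 0.03, "dz": -0.52, "ax": 0, "ay": 0, "az": 0, "gripper": 1}
    - {"dx": -0.45, "dy": 0.04, "dz": -0.78, "ax": 0, "ay": 0, "az": 0, "gripper": 1}
    - {"dx": -0.45, "dy": 0.04, "dz": -0.78, "ax": 0, "ay": 0, "az": 0, "gripper": 0.2}
    - {"dx": -0.45, "dy": 0.04, "dz": -0.78, "ax": 0, "ay": 0, "az": 0, "gripper": -1}
    - {"dx": -0.45, "dy": 0.04, "dz": -0.78, "ax": 0, "ay": 0, "az": 0, "gripper": -1}
    - {"dx": -0.45, "dy": 0.04, "dz": -0.78, "ax": 0, "ay": 0, "az": 0, "gripper": -1}
    - {"dx": -0.45, "dy": 0.04, "dz": -0.78, "ax": 0, "ay": 0, "az": 0, "gripper": -1}
    - {"dx": -0.45, "dy": 0.04, "dz": -0.78, "ax": 0, "ay": 0, "az": 0, "gripper": -1}
    - {"dx": -0.45, "dy": 0.04, "dz": -0.78, "ax": 0, "ay": 0, "az": 0, "gripper": -1}
  force: 70

```text
time: 2.3
eef_pos: [0.4876, -0.3097, 0.1655]
tcp_rot: [0.966, -0.046, -0.256, -0.01]
contact_force: [2.5, -0.8, 4.9]
opening: 0.251
finger_force: 68.3
```

```bash
cat >> h.py <<'E'
import json
def save(**k):
    try: m=json.load(open('m.json'))
    except Exception: m={}
    m.update({a:np.asarray(b).tolist() for a,b in k.items()}); json.dump(m,open('m.json','w'))
def mem(k): return np.array(json.load(open('m.json'))[k])
def Rt(s=None): s=s or get_state(); return R.from_quat(s['tcp_rot']).as_matrix(), np.array(s['eef_pos'])
YAW=.017; C=R.from_euler('z',YAW)*R.from_euler('y',-30,degrees=True)
SM=np.array([.5404,.0018,.0821])
def cov(x,y,z): return SM+C.apply([x,y+.019,z])
E
python3 - <<'E'
from h import *
A,p=Rt(); tip=A.T@(np.array([.4854,-.3048,.021])-p); ax=A.T@[0,0,1.]
save(tip=tip,ax=ax,home_p=p,home_q=get_state()['tcp_rot']); print(tip,ax)
q=tool(YAW,0); 
t=cov(0,.015,.03)-q.apply(tip); print(t,steps(t,q),get_state()['contact_force'])
E
```

```text
[ 0.06913066 -0.00522025  0.1268573 ] [-0.49443992  0.00351999 -0.86920468]
[0.45579227 0.02914544 0.23493806] (array([-0.265,  2.824,  0.579]), array([-0.01 , -0.329,  0.069])) [ 2.50981696 -0.81642512  4.91916692]
```

Call:
jog_arm:
  increments:
    - {"dx": 0, "dy": 0, "dz": 0.2, "ax": 0, "ay": 0, "az": 0, "gripper": -1}
    - {"dx": 0, "dy": 0, "dz": 0.5, "ax": 0, "ay": 0, "az": 0, "gripper": -1}
    - {"dx": 0, "dy": 0, "dz": 0.8, "ax": 0, "ay": 0, "az": 0, "gripper": -1}
    - {"dx": 0, "dy": 0, "dz": 1, "ax": 0, "ay": 0, "az": 0, "gripper": -1}
    - {"dx": 0, "dy": 0, "dz": 1, "ax": 0, "ay": 0, "az": 0, "gripper": -1}

```text
time: 2.8
eef_pos: [0.4876, -0.3097, 0.2876]
tcp_rot: [0.966, -0.046, -0.254, -0.009]
contact_force: [-0.1, -0.3, -0.3]
opening: 0.25
finger_force: 68.3
```

```bash
python3 - <<'E'
from h import *
tip=mem('tip');q=tool(YAW,0)
A,p=Rt(); print('tip',p+A@tip,get_state()['contact_force'])
t=cov(0,.015,.03)-q.apply(tip); print(t,steps(t,q))
E
```

```text
tip [ 0.48585001 -0.30509096  0.14316102] [-0.07424281 -0.26874505 -0.33337148]
[0.45579227 0.02914544 0.23493806] (array([-0.265,  2.824, -0.439]), array([-0.009, -0.327,  0.07 ]))
```

Call:
jog_arm:
  increments:
    - {"dx": -0.02, "dy": 0.3, "dz": 0, "ax": 0, "ay": 0, "az": 0, "gripper": -1}
    - {"dx": -0.05, "dy": 0.65, "dz": 0, "ax": 0, "ay": -0.05, "az": 0.02, "gripper": -1}
    - {"dx": -0.1, "dy": 1, "dz": 0, "ax": 0, "ay": -0.12, "az": 0.03, "gripper": -1}

```text
time: 3.1
eef_pos: [0.474, -0.1872, 0.28]
tcp_rot: [0.986, -0.021, -0.165, -0.011]
contact_force: [0.9, 0.3, 0.0]
opening: 0.252
finger_force: 68.3
```

Call:
jog_arm:
  increments:
    - {"dx": -0.03, "dy": 0.3, "dz": 0, "ax": 0, "ay": -0.06, "az": 0.01, "gripper": -1}
    - {"dx": -0.08, "dy": 0.65, "dz": 0, "ax": 0, "ay": -0.12, "az": 0.02, "gripper": -1}
    - {"dx": -0.12, "dy": 1, "dz": 0, "ax": 0, "ay": -0.18, "az": 0.04, "gripper": -1}

```text
time: 3.4
eef_pos: [0.4588, -0.0671, 0.2812]
tcp_rot: [1.0, 0.011, -0.024, -0.008]
contact_force: [1.1, 0.4, -0.5]
opening: 0.247
finger_force: 68.4
```

Call:
jog_arm:
  increments:
    - {"dx": -0.03, "dy": 0.3, "dz": 0, "ax": 0, "ay": -0.02, "az": 0, "gripper": -1}
    - {"dx": -0.04, "dy": 0.6, "dz": -0.1, "ax": 0, "ay": -0.027, "az": 0, "gripper": -1}
    - {"dx": -0.04, "dy": 0.8, "dz": -0.25, "ax": 0, "ay": -0.027, "az": 0, "gripper": -1}
    - {"dx": -0.04, "dy": 0.8, "dz": -0.25, "ax": 0, "ay": -0.027, "az": 0, "gripper": -1}

```text
time: 3.8
eef_pos: [0.4521, 0.0298, 0.2486]
tcp_rot: [1.0, 0.013, -0.008, -0.008]
contact_force: [-0.9, -0.8, -1.5]
opening: 0.249
finger_force: 68.6
```

```bash
python3 - <<'E'
from h import *
tip=mem('tip');q=tool(YAW,0); s=get_state()
f,d,K,T=grab('wrist'); A,p=Rt(s); print(s['time'],s['contact_force'],'tip',p+A@tip,'tip in cover',C.inv().apply(p+A@tip-SM)-[0,.019,0])
t=cov(0,.015,.015)-q.apply(tip); print(t,steps(t,q,s))
print(proj(p+A@tip,K,T),[np.round(proj(cov(0,y,0),K,T)) for y in(.032,-.07)])
cv2.imwrite('pics/w2.png',f)
E
```

```text
3.8 [-0.90343147 -0.76332308 -1.50588558] tip [0.51906006 0.039      0.12076341] tip in cover [0.00140109 0.01855738 0.04383574]
[0.46329118 0.02927293 0.22194768] (array([ 0.093, -0.005, -0.222]), array([-0.011, -0.01 , -0.006]))
(np.float64(307.3715892051423), np.float64(119.6575264004814)) [array([289.,  86.]), array([444.,  88.])]
```

View pics/w2.png

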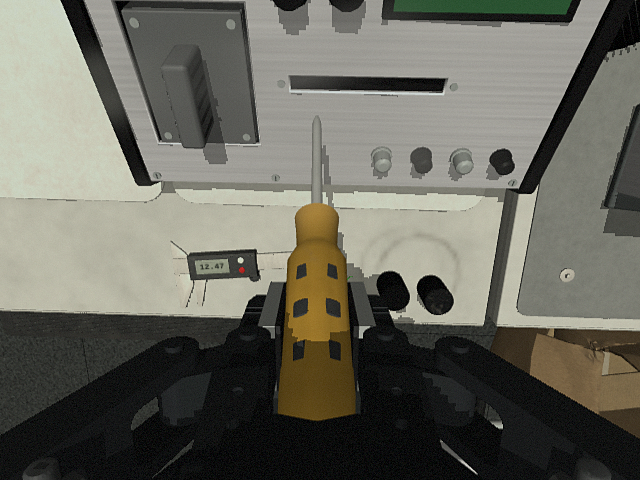

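The slot ends are at (290,84) and (446,86), as predicted. The tip is at (317,116), about 5 mm to the right of prediction, so I'm correcting the tip offset.

```bash
python3 - <<'E'
from h import *
tip=mem('tip');q=tool(YAW,0); s=get_state(); f,d,K,T=load('wrist'); A,p=Rt(s)
zc=T[:3,2]; w=ray(317,116.5,K,T,zc,p+A@tip); new=A.T@(w-p); print(tip,new); save(tip=new)
n=C.as_matrix()[:,2]
a,b=ray(289.5,84,K,T,n,SM),ray(446,86.5,K,T,n,SM); m=(a+b)/2; print('slot',a,b,np.linalg.norm(a-b),m, np.arctan2(b[0]-a[0],a[1]-b[1]), 'new SM',(m+SM)/2)
print('tip cover',C.inv().apply(w-SM)-[0,.019,0], 'rel wrist slot',C.inv().apply(w-m)-[0,.019,0])
t=m+C.apply([0,.034,.006])-q.apply(new); print(t,steps(t,q,s))
v,u=np.mgrid[110:150,305:330]; 
P=cloud(d,K,T)[112:160:6,312:322]; print(P[...,2].max(1).round(3))
E
```

```text
[ 0.06913066 -0.00522025  0.1268573 ] [ 0.06963942 -0.00126649  0.1269986 ]
slot [0.54093701 0.05267855 0.08290935] [ 0.5420658  -0.0505843   0.08254749] 0.10326965686190318 [0.54150141 0.00104713 0.08272842] 0.01093077157818272 new SM [0.5409507  0.00142356 0.08241421]
tip cover [0.00371617 0.01291215 0.04417002] rel wrist slot [0.00245934 0.01368364 0.04417002]
[0.46831604 0.0325411  0.21492317] (array([ 0.126,  0.034, -0.293]), array([-0.01 , -0.009, -0.005]))
[0.074 0.129 0.134 0.139 0.146 0.151 0.155 0.16 ]
```

Call:
jog_arm:
  increments:
    - {"dx": 0.06, "dy": 0.02, "dz": -0.15, "ax": -0.005, "ay": -0.005, "az": -0.002, "gripper": -1}
    - {"dx": 0.126, "dy": 0.034, "dz": -0.293, "ax": -0.01, "ay": -0.009, "az": -0.005, "gripper": -1}
    - {"dx": 0.126, "dy": 0.034, "dz": -0.293, "ax": -0.01, "ay": -0.009, "az": -0.005, "gripper": -1}

```text
time: 4.15
eef_pos: [0.4691, 0.0306, 0.2154]
tcp_rot: [1.0, 0.007, 0.0, 0.0]
contact_force: [-1.2, -0.6, -0.3]
opening: 0.249
finger_force: 68.6
```

```bash
sed -i 's/^SM=.*/SM=np.array([.5415,.0010,.0827])/' h.py; python3 - <<'E'
from h import *
tip=mem('tip'); s=get_state(); f,d,K,T=grab('wrist'); A,p=Rt(s); print(s['contact_force'],'tip cover',C.inv().apply(p+A@tip-SM)-[0,.019,0],proj(p+A@tip,K,T),[np.round(proj(cov(0,y,0),K,T)) for y in(.032,-.07)])
c=cv2.resize(f[20:170,230:430],None,fx=4,fy=4,interpolation=3); cv2.imwrite('pics/w3.png',c)
E
```

```text
[-1.21540586 -0.61852878 -0.27348797] tip cover [0.00099802 0.01274307 0.00600987] (np.float64(314.1277781412059), np.float64(118.75972963799893)) [array([282., 115.]), array([452., 115.])]
```

View pics/w3.png

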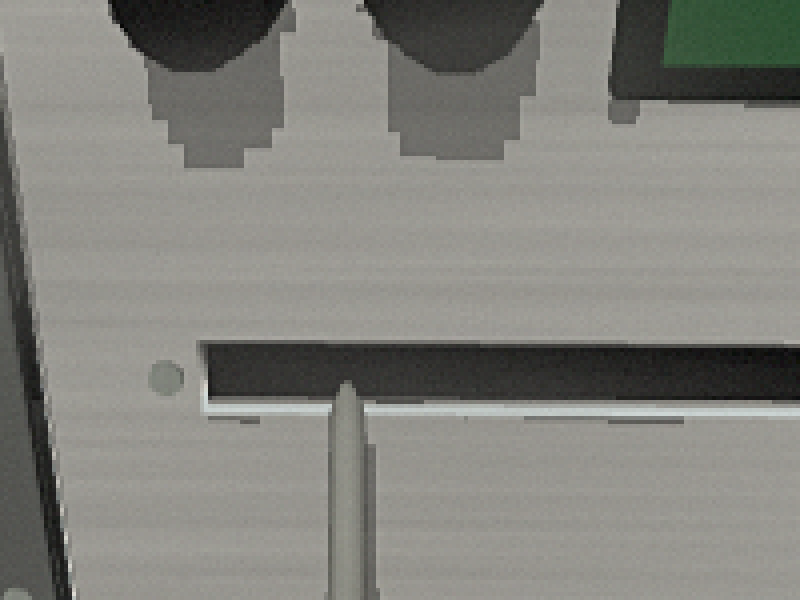

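Tip is at (317,115.5), slightly below the slot's centre row at 113, and inside the slot band. I'm lowering it along the cover normal.

Call:
jog_arm:
  increments:
    - {"dx": 0.012, "dy": 0, "dz": -0.03, "ax": 0, "ay": 0, "az": 0, "gripper": -1}
    - {"dx": 0.027, "dy": 0, "dz": -0.06, "ax": 0, "ay": 0, "az": 0, "gripper": -1}
    - {"dx": 0.042, "dy": 0, "dz": -0.092, "ax": 0, "ay": 0, "az": 0, "gripper": -1}
    - {"dx": 0.042, "dy": 0, "dz": -0.092, "ax": 0, "ay": 0, "az": 0, "gripper": -1}

```text
time: 4.6
eef_pos: [0.4754, 0.0307, 0.2099]
tcp_rot: [1.0, 0.007, 0.003, 0.001]
contact_force: [-7.7, -1.2, 11.2]
opening: 0.251
finger_force: 70.0
```

```bash
cat > st.py <<'E'
from h import *
tip=mem('tip'); s=get_state(); A,p=Rt(s); print(s['time'],'F cover',C.inv().apply(s['contact_force']).round(1),'tip cover mm',((C.inv().apply(p+A@tip-SM)-[0,.019,0])*1e3).round(1),s['wrist_torque'].round(2))
E
python3 st.py
```

```text
4.6 F cover [-1.1 -1.1 13.6] tip cover mm [ 4.4 12.7 -1.8] [-0.07  1.15  0.02]
```

```bash
python3 - <<'E'
from h import *
f,d,K,T=grab('wrist'); g=f.mean(2).astype(int)
for v in range(98,140): print(v,g[v,304:330:1])
E
```

```text
98 [153 154 150 152 151 153 153 152 151 153 151 150 151 152 153 153 154 152
 155 154 153 153 152 150 153 153]
99 [153 152 153 149 153 151 148 150 151 151 150 148 147 150 149 149 149 151
 148 149 149 149 149 146 149 148]
100 [152 151 153 152 150 151 151 153 152 150 152 151 151 151 152 150 152 149
 148 152 153 151 151 151 147 152]
101 [153 151 153 155 153 155 154 152 153 154 155 155 155 157 153 152 158 151
 154 154 151 152 151 153 153 155]
102 [152 152 153 150 152 150 150 152 149 151 149 149 149 148 153 151 152 152
 148 151 150 152 148 152 152 146]
103 [145 148 146 147 150 147 144 148 148 142 148 147 148 143 148 148 144 146
 147 149 145 148 148 146 147 147]
104 [145 148 146 147 147 150 147 148 144 149 146 145 146 144 145 146 144 145
 145 145 146 147 145 147 145 144]
105 [149 148 147 148 146 150 148 150 144 149 146 148 145 147 145 143 148 146
 146 147 143 145 147 148 143 146]
106 [149 150 147 146 147 145 146 149 149 151 148 148 148 146 149 150 149 149
 149 149 150 149 148 145 148 146]
107 [148 149 150 150 149 152 151 149 149 150 147 148 147 151 147 148 150 149
 147 147 149 148 151 151 1
[... 2859 characters left out ...]

 110 110 190 183 184 183 181 180]
134 [200 199 199 197 201 198 202 200 109 112 137 138 141 138 133 123 103  93
 117 114 212 202 200 200 198 200]
135 [163 167 164 164 165 165 170 172  91 116 138 138 142 137 132 123 102  87
 107 107 175 169 162 166 166 167]
136 [145 147 147 144 145 142 144 151  92 120 138 143 138 139 132 123 105  86
 106 102 152 145 145 146 145 143]
137 [144 144 143 147 147 144 146 150  95 116 136 139 139 141 134 126 108  84
 106 102 153 145 144 148 145 143]
138 [149 146 145 149 147 147 147 149  93 118 135 138 142 139 131 125 106  86
 105 102 155 145 147 145 145 146]
139 [148 149 148 149 146 148 150 150  97 117 137 138 142 140 132 125 105  86
 105 102 152 144 142 147 143 146]
```

The tip is resting on the slot's far edge (image row 116), about 4–5 mm too far up the slope. The arm yields vertically. I'm backing off and re-aiming.

Call:
jog_arm:
  increments:
    - {"dx": 0, "dy": 0, "dz": 0.05, "ax": 0, "ay": 0, "az": 0, "gripper": -1}
    - {"dx": -0.02, "dy": 0, "dz": 0.092, "ax": 0, "ay": 0, "az": 0, "gripper": -1}
    - {"dx": -0.042, "dy": 0, "dz": 0.092, "ax": 0, "ay": 0, "az": 0, "gripper": -1}
    - {"dx": -0.042, "dy": 0, "dz": 0.092, "ax": 0, "ay": 0, "az": 0, "gripper": -1}

```text
time: 5.05
eef_pos: [0.4697, 0.0312, 0.2179]
tcp_rot: [1.0, 0.007, 0.003, 0.001]
contact_force: [-0.9, 0.1, -0.3]
opening: 0.252
finger_force: 68.7
```

```bash
python3 st.py; python3 - <<'E'
from h import *
f,d,K,T=grab('wrist'); g=f.mean(2).astype(int)
for v in range(102,134): print(v,g[v,306:326:1])
E
```

```text
5.05 F cover [-1.   0.1  0.2] tip cover mm [ 3.6 13.4  7.9] [0.01 0.   0.03]
102 [152 149 151 151 153 151 153 153 153 152 152 151 152 152 152 155 154 150
 149 155]
103 [148 146 150 148 149 147 150 149 150 148 147 147 151 149 151 148 148 148
 150 150]
104 [151 146 148 149 152 149 149 150 147 149 150 153 149 150 150 150 149 150
 147 151]
105 [153 153 153 154 150 152 151 153 149 153 151 154 156 155 149 152 153 148
 154 152]
106 [158 158 157 155 156 157 158 156 153 156 154 157 152 154 153 155 152 157
 157 154]
107 [145 146 143 143 145 143 143 146 146 145 145 143 143 146 140 144 143 144
 144 141]
108 [80 78 76 81 82 83 81 78 76 79 80 77 78 81 80 81 84 79 80 76]
109 [44 43 44 41 44 43 39 40 42 45 43 43 41 42 38 42 39 40 45 41]
110 [49 43 47 45 43 45 45 44 45 41 47 38 43 45 41 46 43 41 44 43]
111 [44 44 45 46 48 47 45 49 44 50 44 46 51 45 44 49 49 51 51 46]
112 [52 41 52 50 47 48 48 52 45 51 47 47 49 48 49 48 50 50 46 45]
113 [53 55 50 50 52 47 49 50 52 47 53 51 50 53 50 53 48 50 42 49]
114 [50 51 50 52 50 51 54 49 52 53 43 45 49 52 52 51 49 50 54 54]
115 [ 50  54  54  53  56  54  52  52  4
[... 913 characters left out ...]
187]
126 [152 149 152 154 152 157 103 115 130 137 136 140 129 123  98  91 159 152
 153 150]
127 [143 141 145 144 146 146 104 116 136 137 140 139 133 120 100  90 149 145
 143 140]
128 [145 144 146 144 144 151 104 113 134 138 140 134 132 125  99  86 158 149
 145 145]
129 [146 149 146 147 146 151 104 119 136 136 140 136 131 125 105  83 156 148
 147 145]
130 [145 147 148 148 150 152 107 119 136 139 143 135 129 128 102  84 155 148
 146 150]
131 [152 153 153 150 154 156 108 116 137 141 139 138 132 123 106  85 157 152
 149 148]
132 [145 147 150 148 147 149 110 115 136 137 142 138 132 123 107  79 154 149
 149 150]
133 [145 146 145 146 149 150 110 118 136 140 139 136 131 124 103  83 154 146
 144 144]
```

Call:
jog_arm:
  increments:
    - {"dx": -0.034, "dy": 0, "dz": -0.02, "ax": 0, "ay": 0, "az": 0, "gripper": -1}
    - {"dx": -0.02, "dy": 0, "dz": -0.045, "ax": 0, "ay": 0, "az": 0, "gripper": -1}
    - {"dx": -0.005, "dy": 0, "dz": -0.07, "ax": 0, "ay": 0, "az": 0, "gripper": -1}
    - {"dx": -0.005, "dy": 0, "dz": -0.07, "ax": 0, "ay": 0, "az": 0, "gripper": -1}

```text
time: 5.5
eef_pos: [0.4693, 0.0312, 0.2088]
tcp_rot: [1.0, 0.007, 0.002, 0.0]
contact_force: [0.1, 1.0, -0.4]
opening: 0.249
finger_force: 68.7
```

```bash
python3 st.py; python3 - <<'E'
from h import *
f,d,K,T=grab('wrist'); g=f.mean(2).astype(int)
r=[proj(cov(x,.0134,z),K,T)[1].round(1) for x,z in((0,0),(.001,0),(0,.001),(.005,0),(-.005,0))]; print(r)
for v in range(106,132): print(v,g[v,308:324:1])
E
```

```text
5.5 F cover [-0.1  1.  -0.4] tip cover mm [-1.5 13.4  0.2] [-0.01  0.02 -0.01]
[np.float64(116.2), np.float64(114.6), np.float64(117.1), np.float64(108.3), np.float64(123.9)]
106 [97 95 95 95 94 93 94 92 94 93 95 91 93 98 95 95]
107 [45 42 39 42 42 43 43 44 42 43 41 42 46 44 37 41]
108 [44 43 42 42 44 44 45 40 44 41 42 39 40 40 46 44]
109 [47 49 47 49 44 42 45 45 49 45 47 45 40 46 49 47]
110 [43 47 45 43 45 49 45 49 43 47 51 48 47 46 46 48]
111 [51 50 49 49 47 48 45 45 50 47 48 51 44 49 46 51]
112 [48 54 49 52 47 50 51 53 52 51 49 52 51 47 49 52]
113 [53 52 52 52 52 54 51 50 53 51 52 51 52 54 51 54]
114 [52 52 49 52 51 53 48 50 44 47 52 53 54 53 50 52]
115 [53 53 54 49 55 52 46 59 95 89 45 53 52 52 52 54]
116 [ 54  55  54  54  50  47  49 115 129 120  78  51  50  53  50  50]
117 [ 53  55  53  53  54  52  55 135 135 127 114  55  53  56  54  56]
118 [ 53  55  53  51  56  50  90 130 133 125 125  58  50  57  55  55]
119 [ 49  51  52  48  46  58 125 133 136 126 128 103  44  47  55  52]
120 [ 76  80  79  52  58  83 129 134 134 132 128 115  60  58  58  58]
121 [124 125 124 125 125 107 129 132 135 134 127 115  93 134 127 127]
122 [174 176 177 182 147 103 125 132 133 132 127 114  96 152 169 163]
123 [197 194 197 200 127 107 131 134 136 133 130 116  97 169 203 193]
124 [190 188 192 196 112 110 129 136 141 133 131 119  95 116 198 187]
125 [152 150 156 159 103 114 131 138 137 139 130 121  99  91 157 155]
126 [144 146 145 146 104 115 134 136 145 137 130 119  99  90 155 145]
127 [147 144 148 152 107 112 134 134 142 136 132 126 102  96 154 148]
128 [147 148 149 151 105 117 137 137 141 135 131 121 105  85 156 147]
129 [150 150 148 151 106 121 136 140 138 136 133 122 106  85 156 149]
130 [154 149 151 156 111 114 135 143 143 139 131 125 105  83 159 154]
131 [150 149 150 152 111 120 134 142 145 137 131 125 105  85 157 148]
```

Call:
jog_arm:
  increments:
    - {"dx": 0.008, "dy": 0, "dz": -0.02, "ax": 0, "ay": 0, "az": 0, "gripper": -1}
    - {"dx": 0.017, "dy": 0, "dz": -0.035, "ax": 0, "ay": 0, "az": 0, "gripper": -1}
    - {"dx": 0.034, "dy": 0, "dz": -0.067, "ax": 0, "ay": 0, "az": 0, "gripper": -1}
    - {"dx": 0.034, "dy": 0, "dz": -0.067, "ax": 0, "ay": 0, "az": 0, "gripper": -1}

```text
time: 5.95
eef_pos: [0.4735, 0.0312, 0.2017]
tcp_rot: [1.0, 0.007, 0.002, 0.001]
contact_force: [-0.7, -0.2, 1.8]
opening: 0.25
finger_force: 69.0
```

```bash
python3 st.py
```

```text
5.95 F cover [ 0.3 -0.2  1.9] tip cover mm [-1.4 13.3 -8.1] [0.01 0.25 0.02]
```

Call:
jog_arm:
  increments:
    - {"dx": 0.006, "dy": 0, "dz": -0.011, "ax": 0, "ay": 0, "az": 0, "gripper": -1}
    - {"dx": 0.006, "dy": -0.012, "dz": -0.011, "ax": 0, "ay": 0, "az": 0, "gripper": -1}
    - {"dx": 0.006, "dy": -0.024, "dz": -0.011, "ax": 0, "ay": 0, "az": 0, "gripper": -1}
    - {"dx": 0.007, "dy": -0.036, "dz": -0.011, "ax": 0, "ay": 0, "az": 0, "gripper": -1}
    - {"dx": 0.007, "dy": -0.048, "dz": -0.011, "ax": 0, "ay": 0, "az": 0, "gripper": -1}
    - {"dx": 0.007, "dy": -0.06, "dz": -0.011, "ax": 0, "ay": 0, "az": 0, "gripper": -1}
    - {"dx": 0.007, "dy": -0.072, "dz": -0.011, "ax": 0, "ay": 0, "az": 0, "gripper": -1}
    - {"dx": 0.008, "dy": -0.084, "dz": -0.011, "ax": 0, "ay": 0, "az": 0, "gripper": -1}

```text
time: 6.75
eef_pos: [0.4745, 0.0216, 0.2018]
tcp_rot: [1.0, 0.008, 0.003, -0.0]
contact_force: [-5.4, 1.3, 7.6]
opening: 0.254
finger_force: 69.6
```

```bash
python3 st.py
```

```text
6.75 F cover [-0.8  1.4  9.3] tip cover mm [-0.6  3.9 -8.3] [0.43 0.85 0.12]
```

Call:
jog_arm:
  increments:
    - {"dx": 0, "dy": -0.015, "dz": 0, "ax": 0, "ay": 0, "az": 0, "gripper": -1}
    - {"dx": 0, "dy": -0.03, "dz": 0, "ax": 0, "ay": 0, "az": 0, "gripper": -1}
    - {"dx": 0.001, "dy": -0.045, "dz": 0, "ax": 0, "ay": 0, "az": 0, "gripper": -1}
    - {"dx": 0.001, "dy": -0.06, "dz": 0, "ax": 0, "ay": 0, "az": 0, "gripper": -1}
    - {"dx": 0.001, "dy": -0.075, "dz": 0, "ax": 0, "ay": 0, "az": 0, "gripper": -1}
    - {"dx": 0.002, "dy": -0.09, "dz": 0, "ax": 0, "ay": 0, "az": 0, "gripper": -1}

```text
time: 7.35
eef_pos: [0.4746, 0.0102, 0.1998]
tcp_rot: [1.0, 0.007, 0.003, 0.001]
contact_force: [0.2, -0.1, -0.7]
opening: 0.249
finger_force: 68.5
```

```bash
python3 st.py
```

```text
7.35 F cover [-0.2 -0.2 -0.7] tip cover mm [ -1.5  -7.7 -10. ] [-0.02 -0.03 -0.04]
```

The normal force vanished at y -7.7 mm, so the tip is over the socket. I'm pushing it deeper.

Call:
jog_arm:
  increments:
    - {"dx": 0.015, "dy": 0, "dz": -0.026, "ax": 0, "ay": 0, "az": 0, "gripper": -1}
    - {"dx": 0.03, "dy": 0, "dz": -0.053, "ax": 0, "ay": 0, "az": 0, "gripper": -1}
    - {"dx": 0.046, "dy": 0, "dz": -0.079, "ax": 0, "ay": 0, "az": 0, "gripper": -1}
    - {"dx": 0.046, "dy": 0, "dz": -0.079, "ax": 0, "ay": 0, "az": 0, "gripper": -1}

```text
time: 7.75
eef_pos: [0.4801, 0.0104, 0.19]
tcp_rot: [1.0, 0.007, 0.002, 0.0]
contact_force: [-0.9, -0.6, -1.3]
opening: 0.25
finger_force: 68.5
```

```bash
python3 st.py
```

```text
7.75 F cover [-1.4 -0.6 -0.6] tip cover mm [ -1.9  -7.5 -21.3] [ 0.08  0.02 -0.03]
```

Call:
jog_arm:
  increments:
    - {"dx": 0, "dy": -0.03, "dz": 0, "ax": 0, "ay": 0, "az": 0, "gripper": -1}
    - {"dx": 0.001, "dy": -0.06, "dz": 0, "ax": 0, "ay": 0, "az": 0, "gripper": -1}
    - {"dx": 0.002, "dy": -0.09, "dz": 0, "ax": 0, "ay": 0, "az": 0, "gripper": -1}
    - {"dx": 0.002, "dy": -0.12, "dz": 0, "ax": 0, "ay": 0, "az": 0, "gripper": -1}
    - {"dx": 0.003, "dy": -0.15, "dz": 0, "ax": 0, "ay": 0, "az": 0, "gripper": -1}
    - {"dx": 0.003, "dy": -0.18, "dz": 0, "ax": 0, "ay": 0, "az": 0, "gripper": -1}
    - {"dx": 0.004, "dy": -0.21, "dz": 0, "ax": 0, "ay": 0, "az": 0, "gripper": -1}
    - {"dx": 0.004, "dy": -0.24, "dz": 0, "ax": 0, "ay": 0, "az": 0, "gripper": -1}
    - {"dx": 0.005, "dy": -0.27, "dz": 0, "ax": 0, "ay": 0, "az": 0, "gripper": -1}

```text
time: 8.65
eef_pos: [0.4807, -0.0224, 0.1908]
tcp_rot: [1.0, 0.007, 0.003, 0.0]
contact_force: [-0.4, 4.3, -0.4]
opening: 0.25
finger_force: 68.6
```

```bash
python3 st.py
```

```text
8.65 F cover [-0.5  4.4 -0.2] tip cover mm [ -1.4 -40.4 -20.6] [1.08 0.23 0.3 ]
```

Call:
jog_arm:
  increments:
    - {"dx": 0.001, "dy": -0.04, "dz": 0, "ax": 0, "ay": 0, "az": 0, "gripper": -1}
    - {"dx": 0.001, "dy": -0.08, "dz": 0, "ax": 0, "ay": 0, "az": 0, "gripper": -1}
    - {"dx": 0.002, "dy": -0.11, "dz": 0, "ax": 0, "ay": 0, "az": 0, "gripper": -1}
    - {"dx": 0.002, "dy": -0.14, "dz": 0, "ax": 0, "ay": 0, "az": 0, "gripper": -1}
    - {"dx": 0.002, "dy": -0.155, "dz": 0, "ax": 0, "ay": 0, "az": 0, "gripper": -1}
    - {"dx": 0.002, "dy": -0.165, "dz": 0, "ax": 0, "ay": 0, "az": 0, "gripper": -1}
    - {"dx": 0.002, "dy": -0.165, "dz": 0, "ax": 0, "ay": 0, "az": 0, "gripper": -1}

```text
time: 9.35
eef_pos: [0.4811, -0.0406, 0.1908]
tcp_rot: [1.0, 0.007, 0.003, -0.002]
contact_force: [-0.2, 8.4, 0.6]
opening: 0.25
finger_force: 68.9
```

```bash
python3 st.py
```

```text
9.35 F cover [0.2 8.4 0.5] tip cover mm [ -1.2 -58.1 -20.6] [2.22 0.16 0.59]
```

Call:
jog_arm:
  increments:
    - {"dx": 0, "dy": -0.02, "dz": 0, "ax": 0, "ay": 0, "az": 0, "gripper": -1}
    - {"dx": 0, "dy": -0.035, "dz": 0, "ax": 0, "ay": 0, "az": 0, "gripper": -1}
    - {"dx": 0, "dy": -0.035, "dz": 0, "ax": 0, "ay": 0, "az": 0, "gripper": -1}

```text
time: 9.65
eef_pos: [0.4809, -0.0424, 0.1907]
tcp_rot: [1.0, 0.008, 0.003, -0.005]
contact_force: [-0.0, 14.8, 1.7]
opening: 0.252
finger_force: 69.5
```

```bash
python3 st.py
```

```text
9.65 F cover [ 1.  14.8  1.4] tip cover mm [ -1.4 -59.  -20.6] [ 3.86 -0.03  1.02]
```

Call:
jog_arm:
  increments:
    - {"dx": 0, "dy": 0.04, "dz": 0, "ax": 0, "ay": 0, "az": 0, "gripper": -1}
    - {"dx": 0, "dy": 0.06, "dz": 0, "ax": 0, "ay": 0, "az": 0, "gripper": -1}
    - {"dx": -0.03, "dy": 0.06, "dz": 0.05, "ax": 0, "ay": 0, "az": 0, "gripper": -1}
    - {"dx": -0.1, "dy": 0.06, "dz": 0.173, "ax": 0, "ay": 0, "az": 0, "gripper": -1}
    - {"dx": -0.2, "dy": 0.06, "dz": 0.35, "ax": 0, "ay": 0, "az": 0, "gripper": -1}
    - {"dx": -0.2, "dy": 0.06, "dz": 0.7, "ax": 0, "ay": 0, "az": 0, "gripper": -1}
    - {"dx": -0.2, "dy": 0.06, "dz": 0.85, "ax": 0, "ay": 0, "az": 0, "gripper": -1}

```text
time: 10.35
eef_pos: [0.4584, -0.041, 0.2979]
tcp_rot: [1.0, 0.007, 0.007, 0.004]
contact_force: [0.9, -0.9, -0.3]
opening: 0.251
finger_force: 69.0
```

```bash
python3 st.py; python3 - <<'E'
from h import *
hp=mem('home_p');hq=R.from_quat(mem('home_q'));print(steps(hp+[0,0,.11],hq))
E
```

```text
10.35 F cover [ 0.6 -0.9 -0.7] tip cover mm [ 33.8 -59.5  83.4] [ 0.03 -0.02 -0.04]
(array([ 0.243, -2.24 , -0.187]), array([ 0.016,  0.338, -0.068]))
```

```bash
python3 - <<'E'
from h import *
hq=R.from_quat(mem('home_q')); t=np.array([.4854,-.3055,.135])-hq.apply(mem('tip')); print(t,steps(t,hq))
E
```

```text
[ 0.48758198 -0.3064641   0.27982475] (array([ 0.243, -2.213, -0.15 ]), array([ 0.016,  0.338, -0.068]))
```

Call:
jog_arm:
  increments:
    - {"dx": 0.05, "dy": -0.35, "dz": 0, "ax": 0, "ay": 0.03, "az": -0.01, "gripper": -1}
    - {"dx": 0.1, "dy": -0.7, "dz": 0, "ax": 0, "ay": 0.08, "az": -0.02, "gripper": -1}
    - {"dx": 0.15, "dy": -1, "dz": 0, "ax": 0.01, "ay": 0.15, "az": -0.03, "gripper": -1}

```text
time: 10.65
eef_pos: [0.475, -0.1622, 0.2952]
tcp_rot: [0.993, -0.017, -0.114, -0.005]
contact_force: [0.3, -0.0, -0.5]
opening: 0.254
finger_force: 69.0
```

Call:
jog_arm:
  increments:
    - {"dx": 0.05, "dy": -0.35, "dz": 0, "ax": 0, "ay": 0.09, "az": -0.01, "gripper": -1}
    - {"dx": 0.1, "dy": -0.7, "dz": 0, "ax": 0, "ay": 0.15, "az": -0.03, "gripper": -1}
    - {"dx": 0.1, "dy": -1, "dz": 0, "ax": 0.006, "ay": 0.188, "az": -0.038, "gripper": -1}
    - {"dx": 0.1, "dy": -1, "dz": 0, "ax": 0.006, "ay": 0.188, "az": -0.038, "gripper": -1}

```text
time: 11.05
eef_pos: [0.4869, -0.2847, 0.2915]
tcp_rot: [0.964, -0.049, -0.26, -0.012]
contact_force: [0.3, 0.2, -1.1]
opening: 0.249
finger_force: 69.1
```

```bash
python3 - <<'E'
from h import *
hq=R.from_quat(mem('home_q')); t=np.array([.4854,-.3055,.135])-hq.apply(mem('tip')); print(t,steps(t,hq))
E
```

```text
[ 0.48758198 -0.3064641   0.27982475] (array([ 0.006, -0.182, -0.097]), array([-0.001, -0.006,  0.005]))
```

Call:
jog_arm:
  increments:
    - {"dx": 0.006, "dy": -0.1, "dz": 0, "ax": 0, "ay": -0.006, "az": 0.005, "gripper": -1}
    - {"dx": 0.006, "dy": -0.182, "dz": -0.07, "ax": 0, "ay": -0.006, "az": 0.005, "gripper": -1}
    - {"dx": 0.006, "dy": -0.182, "dz": -0.07, "ax": 0, "ay": -0.006, "az": 0.005, "gripper": -1}

```text
time: 11.35
eef_pos: [0.4872, -0.3013, 0.2838]
tcp_rot: [0.966, -0.043, -0.255, -0.013]
contact_force: [-0.3, 0.9, -0.2]
opening: 0.249
finger_force: 69.1
```

```bash
python3 - <<'E'
from h import *
s=get_state(); A,p=Rt(s); tip=mem('tip'); f,d,K,T=grab('wrist'); w,ds,Ks,Ts=grab('scene'); ft,dt,Kt,Tt=grab('top')
print(p+A@tip,'axis',A@mem('ax'))
print('wrist tip/seat',proj(p+A@tip,K,T),proj([.4854,-.3048,.106],K,T)); print('scene',proj(p+A@tip,Ks,Ts),proj([.4854,-.3048,.106],Ks,Ts))
a=cv2.resize(f[60:200,220:420],None,fx=2,fy=2,interpolation=3)
u,v=map(int,proj([.4854,-.3048,.12],Ks,Ts)); b=cv2.resize(w[v-80:v+60,u-70:u+70],None,fx=4,fy=4,interpolation=3)
print('scene crop org',u-70,v-80)
c=np.zeros((570,800,3),np.uint8); c[:280,:400]=a; b=cv2.resize(b,(395,395)); c[:395,405:]=b; cv2.imwrite('pics/r2.png',c)
E
```

```text
[ 0.48532762 -0.29945708  0.13897934] axis [-0.0021634  -0.00593919  0.99998002]
wrist tip/seat (np.float64(314.0239207438784), np.float64(119.06471490549845)) (np.float64(322.5529868935301), np.float64(92.26185697442526))
scene (np.float64(430.26116777159643), np.float64(186.42792857099715)) (np.float64(429.21905456303625), np.float64(198.0601817820717))
scene crop org 360 112
```

View pics/r2.png

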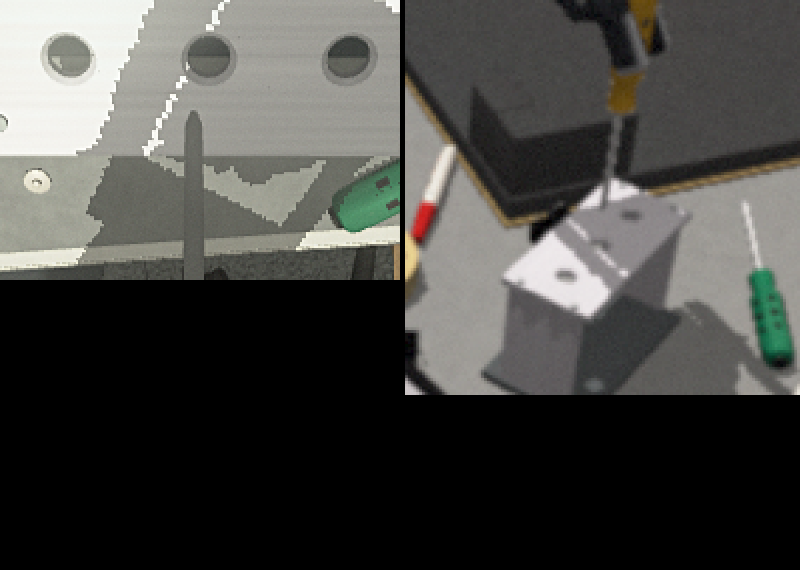

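Wrist view: the middle hole is at (324.5,88.5) and the tip at (317,116). I'll compute the offset between them.

```bash
python3 - <<'E'
from h import *
s=get_state(); A,p=Rt(s); tip=mem('tip'); f,d,K,T=load('wrist')
w=ray(317,116,K,T,T[:3,2],p+A@tip); e=np.array([0,0,1.])
hs=[ray(u,v,K,T,e,np.array([0,0,.106])) for u,v in((220+69/2,60+56/2),(324.5,88.5),(220+348/2,60+56/2))]
print('tip',w,'holes',hs,'need',hs[1]-w,s['eef_pos'])
E
```

```text
tip [ 0.48692081 -0.30134748  0.13858994] holes [array([ 0.49204862, -0.26175699,  0.106     ]), array([ 0.48779875, -0.30623336,  0.106     ]), array([ 0.48423987, -0.35042547,  0.106     ])] need [ 0.00087794 -0.00488588 -0.03258994] [ 0.48771105 -0.30009905  0.28471197]
```

Call:
jog_arm:
  increments:
    - {"dx": 0.008, "dy": -0.041, "dz": 0, "ax": 0, "ay": 0, "az": 0, "gripper": -1}
    - {"dx": 0.008, "dy": -0.041, "dz": -0.1, "ax": 0, "ay": 0, "az": 0, "gripper": -1}
    - {"dx": 0.008, "dy": -0.041, "dz": -0.3, "ax": 0, "ay": 0, "az": 0, "gripper": -1}
    - {"dx": 0.008, "dy": -0.041, "dz": -0.5, "ax": 0, "ay": 0, "az": 0, "gripper": -1}
    - {"dx": 0.008, "dy": -0.041, "dz": -0.5, "ax": 0, "ay": 0, "az": 0, "gripper": -1}

```text
time: 12.0
eef_pos: [0.4871, -0.3041, 0.2197]
tcp_rot: [0.965, -0.042, -0.258, -0.015]
contact_force: [-0.1, 0.9, -1.2]
opening: 0.252
finger_force: 69.1
```

```bash
python3 - <<'E'
from h import *
s=get_state(); A,p=Rt(s); print(p+A@mem('tip'),s['contact_force'],s['wrist_torque'])
E
```

```text
[ 0.4842938  -0.30139291  0.07486429] [-0.10939088  0.89330254 -1.1930351 ] [-0.00174894 -0.22684861  0.02077626]
```

Call:
jog_arm:
  increments:
    - {"dx": 0, "dy": 0, "dz": -0.15, "ax": 0, "ay": 0, "az": 0, "gripper": -1}
    - {"dx": 0, "dy": 0, "dz": -0.3, "ax": 0, "ay": 0, "az": 0, "gripper": -1}
    - {"dx": 0, "dy": 0, "dz": -0.4, "ax": 0, "ay": 0, "az": 0, "gripper": -1}
    - {"dx": 0, "dy": 0, "dz": -0.45, "ax": 0, "ay": 0, "az": 0, "gripper": -1}
    - {"dx": 0, "dy": 0, "dz": -0.45, "ax": 0, "ay": 0, "az": 0, "gripper": -1}

```text
time: 12.5
eef_pos: [0.4884, -0.3053, 0.1691]
tcp_rot: [0.966, -0.042, -0.255, -0.013]
contact_force: [0.5, -0.4, 0.1]
opening: 0.248
finger_force: 69.1
```

Call:
jog_arm:
  increments:
    - {"dx": 0, "dy": 0, "dz": -0.015, "ax": 0, "ay": 0, "az": 0, "gripper": -1}
    - {"dx": 0, "dy": 0, "dz": -0.03, "ax": 0, "ay": 0, "az": 0, "gripper": -1}
    - {"dx": 0, "dy": 0, "dz": -0.03, "ax": 0, "ay": 0, "az": 0, "gripper": -1}

```text
time: 12.8
eef_pos: [0.489, -0.3058, 0.1672]
tcp_rot: [0.966, -0.042, -0.254, -0.013]
contact_force: [0.5, 0.2, 0.2]
opening: 0.252
finger_force: 69.1
```

Call:
jog_arm:
  increments:
    - {"dx": 0, "dy": 0, "dz": -0.015, "ax": 0, "ay": 0, "az": 0, "gripper": -1}
    - {"dx": 0, "dy": 0, "dz": -0.03, "ax": 0, "ay": 0, "az": 0, "gripper": -1}
    - {"dx": 0, "dy": 0, "dz": -0.03, "ax": 0, "ay": 0, "az": 0, "gripper": -1}

```text
time: 13.1
eef_pos: [0.4892, -0.3059, 0.1655]
tcp_rot: [0.966, -0.043, -0.255, -0.012]
contact_force: [0.3, 0.8, 5.1]
opening: 0.248
finger_force: 70.0
```

Seated, with 5 N of contact. I'm releasing and retreating along the tool axis.

Call:
jog_arm:
  increments:
    - {"dx": 0, "dy": 0, "dz": 0.005, "ax": 0, "ay": 0, "az": 0, "gripper": 0}
    - {"dx": 0, "dy": 0, "dz": 0.005, "ax": 0, "ay": 0, "az": 0, "gripper": 0.5}
    - {"dx": 0, "dy": 0, "dz": 0.005, "ax": 0, "ay": 0, "az": 0, "gripper": 1}
    - {"dx": 0, "dy": 0, "dz": 0.005, "ax": 0, "ay": 0, "az": 0, "gripper": 1}
    - {"dx": 0, "dy": 0, "dz": 0.005, "ax": 0, "ay": 0, "az": 0, "gripper": 1}
    - {"dx": 0.12, "dy": 0, "dz": 0.21, "ax": 0, "ay": 0, "az": 0, "gripper": 1}
    - {"dx": 0.3, "dy": 0, "dz": 0.52, "ax": 0, "ay": 0, "az": 0, "gripper": 1}
    - {"dx": 0.5, "dy": 0, "dz": 0.87, "ax": 0, "ay": 0, "az": 0, "gripper": 1}
    - {"dx": 0.5, "dy": 0, "dz": 0.95, "ax": 0, "ay": 0, "az": 0, "gripper": 1}

```text
time: 14.0
eef_pos: [0.5521, -0.3065, 0.2833]
tcp_rot: [0.967, -0.042, -0.25, -0.01]
contact_force: [0.3, -0.8, 1.3]
opening: 1.002
finger_force: 0.0
```

```bash
python3 - <<'E'
from h import *
ft,dt,Kt,Tt=grab('top'); P=cloud(dt,Kt,Tt)
Q=P[255:320,395:500].reshape(-1,3)
for h in((.11,.13),(.13,.15),(.15,.17),(.17,.19),(.19,.22)):
  q=Q[(Q[:,2]>h[0])&(Q[:,2]<h[1])&(abs(Q[:,0]-.485)<.05)]; print(h,len(q),q.mean(0) if len(q) else 0)
print(get_state()['eef_pos'])
# cassette grip from top: rib
for n in('top','scene'):
    f,d,K,T=load(n) if n=='top' else grab(n); q=C.inv().apply((cloud(d,K,T).reshape(-1,3)-SM))-[0,.019,0]
    m=(abs(q[:,0])<.06)&(abs(q[:,1]-.095)<.06)&(q[:,2]>.012)&(q[:,2]<.05); r=q[m]; t=r[r[:,2]>.028]
    print(n,len(r),r.min(0),r.max(0),'top',len(t),t.mean(0),t.min(0),t.max(0))
E
```

```text
(0.11, 0.13) 1 [ 0.45048303 -0.35796959  0.1105601 ]
(0.13, 0.15) 0 0
(0.15, 0.17) 0 0
(0.17, 0.19) 0 0
(0.19, 0.22) 0 0
[ 0.55112795 -0.30647844  0.28277925]
top 296 [-0.03334227  0.03508682  0.012192  ] [0.05855313 0.10485928 0.03967863] top 225 [-0.00238283  0.09551585  0.03289941] [-0.03130851  0.08734871  0.02807544] [0.025095   0.10469759 0.03967863]
scene 524 [-0.02885449  0.03517873  0.01212306] [0.05906442 0.10591418 0.035436  ] top 342 [-0.00086363  0.09740554  0.03205691] [-0.02885449  0.08815081  0.02810893] [0.02654597 0.10532086 0.035436  ]
```

```bash
python3 - <<'E'
from h import *
q=tool(YAW,-15); zt=q.as_matrix()[:,2]; n=C.as_matrix()[:,2]; t=cov(-.0015,.0965,.024)-.006*zt
save(cg=t); h=t+.08*n; print(t,h,steps(h,q))
f,d,K,T=grab('wrist'); cv2.imwrite('pics/w4.png',cv2.resize(f[60:320,200:440],None,fx=2,fy=2)); print(proj([.4877,-.3062,.201],K,T))
E
```

```text
[0.52468679 0.11623084 0.10853016] [0.48469257 0.11555087 0.1778122 ] (array([-0.544,  3.514, -0.85 ]), array([-0.018, -0.492,  0.063]))
(np.float64(326.048921508279), np.float64(272.429285654086))
```

Call:
jog_arm:
  increments:
    - {"dx": -0.1, "dy": 0.35, "dz": 0.05, "ax": 0, "ay": -0.08, "az": 0.01, "gripper": 1}
    - {"dx": -0.2, "dy": 0.7, "dz": 0.05, "ax": 0, "ay": -0.16, "az": 0.02, "gripper": 1}
    - {"dx": -0.3, "dy": 1, "dz": 0, "ax": 0, "ay": -0.24, "az": 0.03, "gripper": 1}

```text
time: 14.45
eef_pos: [0.5117, -0.184, 0.2746]
tcp_rot: [0.997, -0.017, -0.068, -0.016]
contact_force: [0.4, 0.6, 2.2]
opening: 0.998
finger_force: 0.0
```

Call:
jog_arm:
  increments:
    - {"dx": -0.05, "dy": 0.35, "dz": 0, "ax": 0, "ay": -0.08, "az": 0.01, "gripper": 1}
    - {"dx": -0.1, "dy": 0.7, "dz": 0, "ax": 0, "ay": -0.16, "az": 0.02, "gripper": 1}
    - {"dx": -0.1, "dy": 1, "dz": 0, "ax": 0, "ay": -0.23, "az": 0.03, "gripper": 1}

```text
time: 14.75
eef_pos: [0.4983, -0.0636, 0.2741]
tcp_rot: [0.994, 0.009, 0.111, -0.017]
contact_force: [0.5, 0.2, -0.0]
opening: 0.999
finger_force: 0.0
```

Call:
jog_arm:
  increments:
    - {"dx": 0, "dy": 0.35, "dz": 0, "ax": 0, "ay": 0, "az": 0, "gripper": 1}
    - {"dx": 0, "dy": 0.7, "dz": -0.2, "ax": 0, "ay": 0, "az": 0, "gripper": 1}
    - {"dx": 0, "dy": 1, "dz": -0.4, "ax": 0, "ay": 0, "az": 0, "gripper": 1}
    - {"dx": 0, "dy": 1, "dz": -0.4, "ax": 0, "ay": 0, "az": 0, "gripper": 1}

```text
time: 15.15
eef_pos: [0.4959, 0.058, 0.2219]
tcp_rot: [0.994, 0.012, 0.104, -0.017]
contact_force: [-0.5, -0.3, -0.2]
opening: 1.0
finger_force: 0.0
```

```bash
python3 - <<'E'
from h import *
q=tool(YAW,-15); n=C.as_matrix()[:,2]; t=mem('cg'); s=get_state(); print(s['time'],s['eef_pos'],steps(t+.08*n,q))
ft,dt,Kt,Tt=grab('top'); P=cloud(dt,Kt,Tt); Q=P[240:330,390:510].reshape(-1,3); Q=Q[(abs(Q[:,0]-.485)<.05)]
for h in((.11,.13),(.13,.15),(.15,.17),(.17,.19),(.19,.22)):
  a=Q[(Q[:,2]>h[0])&(Q[:,2]<h[1])]; print(h,len(a),a.mean(0) if len(a) else 0)
E
```

```text
15.15 [0.49589543 0.05796335 0.22187013] (array([-0.093,  0.48 , -0.367]), array([-0.019, -0.034, -0.007]))
(0.11, 0.13) 27 [ 0.48180357 -0.30627694  0.11211611]
(0.13, 0.15) 28 [ 0.48354206 -0.29706456  0.14189651]
(0.15, 0.17) 30 [ 0.48339524 -0.29654161  0.16032993]
(0.17, 0.19) 31 [ 0.4835669  -0.29682461  0.18196972]
(0.19, 0.22) 127 [ 0.48558544 -0.30328806  0.19890209]
```

The driver stands in the rack as before, with the same heights and axis. Next I move to the cassette hover.

Call:
jog_arm:
  increments:
    - {"dx": -0.05, "dy": 0.25, "dz": -0.15, "ax": -0.01, "ay": -0.02, "az": 0, "gripper": 1}
    - {"dx": -0.093, "dy": 0.48, "dz": -0.3, "ax": -0.019, "ay": -0.034, "az": -0.007, "gripper": 1}
    - {"dx": -0.093, "dy": 0.48, "dz": -0.367, "ax": -0.019, "ay": -0.034, "az": -0.007, "gripper": 1}
    - {"dx": -0.093, "dy": 0.48, "dz": -0.367, "ax": -0.019, "ay": -0.034, "az": -0.007, "gripper": 1}

```text
time: 15.6
eef_pos: [0.4885, 0.1112, 0.1831]
tcp_rot: [0.991, 0.006, 0.135, 0.0]
contact_force: [-0.6, -0.2, 0.3]
opening: 1.002
finger_force: 0.0
```

```bash
python3 - <<'E'
from h import *
q=tool(YAW,-15); n=C.as_matrix()[:,2]; t=mem('cg'); s=get_state(); print(s['time'],s['eef_pos'],s['qpos'],steps(t,q))
f,d,K,T=grab('wrist'); cv2.imwrite('pics/w5.png',f)
print([np.round(proj(cov(x,.0965+y,.034),K,T)) for x in(-.03,.026) for y in(-.008,.008)])
E
```

```text
15.6 [0.48848316 0.11119703 0.18313009] [ 0.02334175 -0.15800099  2.2005951  -0.00686582  0.82795339  1.58522565] (array([ 0.302,  0.042, -0.622]), array([0.001, 0.006, 0.003]))
[array([322., 281.]), array([293., 281.]), array([323., 185.]), array([289., 185.])]
```

View pics/w5.png

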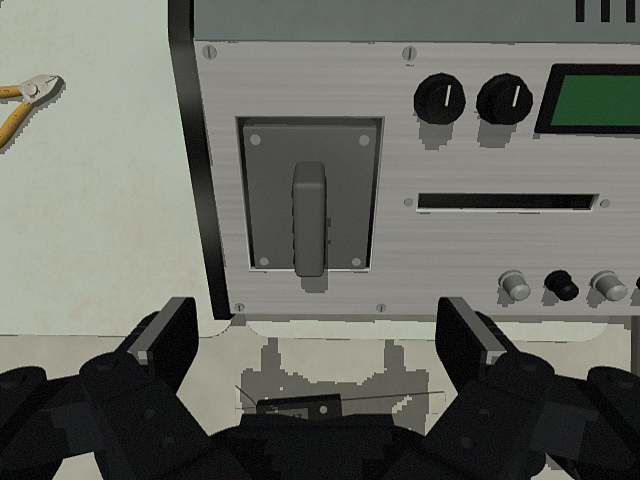

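The rib spans columns 294–326 and rows 163–276, within 1 mm of the prediction. I'm descending and gripping.

Call:
jog_arm:
  increments:
    - {"dx": 0.1, "dy": 0.034, "dz": -0.2, "ax": 0, "ay": 0.006, "az": 0.003, "gripper": 1}
    - {"dx": 0.2, "dy": 0.034, "dz": -0.4, "ax": 0, "ay": 0.006, "az": 0.003, "gripper": 1}
    - {"dx": 0.302, "dy": 0.034, "dz": -0.622, "ax": 0, "ay": 0.006, "az": 0.003, "gripper": 1}
    - {"dx": 0.302, "dy": 0.034, "dz": -0.622, "ax": 0, "ay": 0.006, "az": 0.003, "gripper": 1}

```text
time: 16.05
eef_pos: [0.5256, 0.1141, 0.1077]
tcp_rot: [0.992, 0.007, 0.13, -0.0]
contact_force: [-1.0, -0.5, -0.8]
opening: 1.004
finger_force: 0.0
```

Call:
jog_arm:
  increments:
    - {"dx": 0, "dy": 0, "dz": 0, "ax": 0, "ay": 0, "az": 0, "gripper": 0}
    - {"dx": 0, "dy": 0, "dz": 0, "ax": 0, "ay": 0, "az": 0, "gripper": -1}
    - {"dx": 0, "dy": 0, "dz": 0, "ax": 0, "ay": 0, "az": 0, "gripper": -1}
    - {"dx": 0, "dy": 0, "dz": 0, "ax": 0, "ay": 0, "az": 0, "gripper": -1}
    - {"dx": 0, "dy": 0, "dz": 0, "ax": 0, "ay": 0, "az": 0, "gripper": -1}
    - {"dx": 0, "dy": 0, "dz": 0, "ax": 0, "ay": 0, "az": 0, "gripper": -1}
    - {"dx": 0, "dy": 0, "dz": 0, "ax": 0, "ay": 0, "az": 0, "gripper": -1}
    - {"dx": 0, "dy": 0, "dz": 0, "ax": 0, "ay": 0, "az": 0, "gripper": -1}
  force: 80

```text
time: 16.85
eef_pos: [0.5264, 0.116, 0.1118]
tcp_rot: [0.991, 0.009, 0.133, -0.0]
contact_force: [-3.1, -2.2, 6.6]
opening: 0.17
finger_force: 78.9
```

```bash
python3 - <<'E'
from h import *
s=get_state(); print(s['time'],s['eef_pos'],C.inv().apply(s['contact_force']),C.inv().apply(s['eef_pos']-SM)-[0,.019,0])
E
```

```text
16.85 [0.52644609 0.11600512 0.11177124] [ 0.61001267 -2.13031668  7.27841199] [0.00319351 0.0962444  0.03172481]
```

Call:
jog_arm:
  increments:
    - {"dx": -0.025, "dy": 0, "dz": 0.043, "ax": 0, "ay": 0, "az": 0, "gripper": -1}
    - {"dx": -0.05, "dy": 0, "dz": 0.087, "ax": 0, "ay": 0, "az": 0, "gripper": -1}
    - {"dx": -0.075, "dy": 0, "dz": 0.13, "ax": 0, "ay": 0, "az": 0, "gripper": -1}
    - {"dx": -0.1, "dy": 0, "dz": 0.173, "ax": 0, "ay": 0, "az": 0, "gripper": -1}
    - {"dx": -0.1, "dy": 0, "dz": 0.173, "ax": 0, "ay": 0, "az": 0, "gripper": -1}

```text
time: 17.35
eef_pos: [0.5142, 0.1161, 0.1326]
tcp_rot: [0.991, 0.009, 0.133, -0.0]
contact_force: [2.9, -0.4, 2.8]
opening: 0.171
finger_force: 78.9
```

```bash
python3 - <<'E'
from h import *
s=get_state(); print(s['time'],s['eef_pos'],C.inv().apply(s['contact_force']),C.inv().apply(s['eef_pos']-SM)-[0,.019,0],s['wrist_torque'])
E
```

```text
17.35 [0.51416389 0.11612769 0.13263307] [ 3.88410079 -0.4746032   0.96310205] [0.00299107 0.09657575 0.05593085] [ 0.04810465 -0.41404562 -0.10550899]
```

Call:
jog_arm:
  increments:
    - {"dx": -0.04, "dy": 0, "dz": 0.07, "ax": 0, "ay": 0, "az": 0, "gripper": -1}
    - {"dx": -0.08, "dy": 0, "dz": 0.14, "ax": 0, "ay": 0, "az": 0, "gripper": -1}
    - {"dx": -0.12, "dy": 0, "dz": 0.208, "ax": 0, "ay": 0, "az": 0, "gripper": -1}
    - {"dx": -0.16, "dy": 0, "dz": 0.277, "ax": 0, "ay": 0, "az": 0, "gripper": -1}
    - {"dx": -0.16, "dy": 0, "dz": 0.277, "ax": 0, "ay": 0, "az": 0, "gripper": -1}

```text
time: 17.85
eef_pos: [0.493, 0.1162, 0.1643]
tcp_rot: [0.991, 0.009, 0.131, -0.0]
contact_force: [0.5, 0.4, -2.9]
opening: 0.171
finger_force: 78.4
```

```bash
python3 - <<'E'
from h import *
s=get_state(); print(s['time'],s['qpos'],C.inv().apply(s['contact_force']),C.inv().apply(s['eef_pos']-SM)-[0,.019,0],s['wrist_torque'])
f,d,K,T=grab('scene'); P=cloud(d,K,T).reshape(-1,3); q=(P-s['eef_pos'])@C.as_matrix(); print(len(q))
E
```

```text
17.85 [ 0.03349991 -0.11270451  2.19777724 -0.0080474   0.79423934  1.59104059] [-0.95777508  0.38012736 -2.75714635] [0.0005374  0.09699839 0.09392918] [0.00409389 0.29372562 0.00641462]
307200
```

Call:
jog_arm:
  increments:
    - {"dx": -0.03, "dy": 0, "dz": 0.15, "ax": 0, "ay": 0, "az": 0, "gripper": -1}
    - {"dx": -0.05, "dy": 0, "dz": 0.4, "ax": 0, "ay": 0.02, "az": 0, "gripper": -1}
    - {"dx": -0.05, "dy": 0.1, "dz": 0.65, "ax": 0, "ay": 0.08, "az": 0, "gripper": -1}
    - {"dx": -0.05, "dy": 0.4, "dz": 0.8, "ax": 0, "ay": 0.15, "az": 0, "gripper": -1}
    - {"dx": -0.05, "dy": 0.7, "dz": 0.8, "ax": 0, "ay": 0.22, "az": 0, "gripper": -1}
    - {"dx": -0.1, "dy": 1, "dz": 0.8, "ax": 0, "ay": 0.29, "az": 0, "gripper": -1}

```text
time: 18.5
eef_pos: [0.4831, 0.2372, 0.2611]
tcp_rot: [0.995, 0.008, -0.096, -0.002]
contact_force: [0.7, -0.2, -3.6]
opening: 0.172
finger_force: 78.6
```

Call:
jog_arm:
  increments:
    - {"dx": -0.1, "dy": 0.3, "dz": 0, "ax": 0, "ay": 0.03, "az": 0, "gripper": -1}
    - {"dx": -0.15, "dy": 0.7, "dz": -0.1, "ax": 0, "ay": 0.03, "az": 0, "gripper": -1}
    - {"dx": -0.2, "dy": 1, "dz": -0.3, "ax": 0, "ay": 0.03, "az": 0, "gripper": -1}
    - {"dx": -0.2, "dy": 1, "dz": -0.4, "ax": 0, "ay": 0.03, "az": 0, "gripper": -1}
    - {"dx": -0.2, "dy": 1, "dz": -0.4, "ax": 0, "ay": 0.03, "az": 0, "gripper": -1}

```text
time: 19.0
eef_pos: [0.4565, 0.3556, 0.2085]
tcp_rot: [0.993, 0.009, -0.122, -0.0]
contact_force: [-0.0, 0.4, -3.2]
opening: 0.17
finger_force: 78.8
```

```bash
python3 - <<'E'
from h import *
q=tool(YAW,15); s=get_state(); print(s['time'],s['eef_pos'],s['contact_force'],steps([.455,.365,.10],q))
f,d,K,T=grab('scene'); P=cloud(d,K,T)
w=s['eef_pos']; m=(abs(P[...,0]-w[0])<.06)&(abs(P[...,1]-w[1])<.05)&(P[...,2]<w[2]-.0)&(P[...,2]>.03); Q=P[m]; print(len(Q),Q.min(0),Q.max(0))
for lo in np.arange(.04,w[2],.015):
    a=Q[(Q[:,2]>=lo)&(Q[:,2]<lo+.015)]; print(round(lo,3),len(a),a.min(0).round(3) if len(a) else '',a.max(0).round(3) if len(a) else '')
u,v=map(int,proj(w-[0,0,.05],K,T)); cv2.imwrite('pics/c1.png',cv2.resize(f[max(0,v-100):v+100,max(0,u-130):u+130],None,fx=3,fy=3,interpolation=3))
E
```

```text
19.0 [0.4565369  0.35562402 0.20849003] [-0.04329915  0.35664629 -3.24684325] (array([-0.013,  0.078, -0.904]), array([-0.002,  0.011, -0.001]))
1693 [0.40797776 0.31927467 0.13594859] [0.49926636 0.38299031 0.20848582]
0.04 0  
0.055 0  
0.07 0  
0.085 0  
0.1 0  
0.115 0  
0.13 5 [0.409 0.321 0.136] [0.409 0.324 0.143]
0.145 32 [0.408 0.32  0.146] [0.41  0.331 0.16 ]
0.16 440 [0.408 0.319 0.16 ] [0.499 0.383 0.175]
0.175 692 [0.409 0.32  0.175] [0.499 0.382 0.19 ]
0.19 301 [0.425 0.335 0.19 ] [0.463 0.377 0.205]
0.205 223 [0.425 0.335 0.205] [0.477 0.377 0.208]
```

The cassette hangs upright, with its underside about 0.125 m above the bench. I'm lowering it.

Call:
jog_arm:
  increments:
    - {"dx": 0, "dy": 0.05, "dz": -0.25, "ax": 0, "ay": 0.011, "az": 0, "gripper": -1}
    - {"dx": 0, "dy": 0.05, "dz": -0.5, "ax": 0, "ay": 0.011, "az": 0, "gripper": -1}
    - {"dx": 0, "dy": 0.05, "dz": -0.75, "ax": 0, "ay": 0.011, "az": 0, "gripper": -1}
    - {"dx": 0, "dy": 0.05, "dz": -0.9, "ax": 0, "ay": 0.011, "az": 0, "gripper": -1}
    - {"dx": 0, "dy": 0.05, "dz": -0.98, "ax": 0, "ay": 0.011, "az": 0, "gripper": -1}
    - {"dx": 0, "dy": 0.05, "dz": -0.98, "ax": 0, "ay": 0.011, "az": 0, "gripper": -1}

```text
time: 19.65
eef_pos: [0.4588, 0.3609, 0.0944]
tcp_rot: [0.992, 0.007, -0.127, -0.002]
contact_force: [-0.4, -0.2, -3.1]
opening: 0.172
finger_force: 78.9
```

Call:
jog_arm:
  increments:
    - {"dx": 0, "dy": 0, "dz": -0.02, "ax": 0, "ay": 0, "az": 0, "gripper": -1}
    - {"dx": 0, "dy": 0, "dz": -0.035, "ax": 0, "ay": 0, "az": 0, "gripper": -1}
    - {"dx": 0, "dy": 0, "dz": -0.035, "ax": 0, "ay": 0, "az": 0, "gripper": -1}

```text
time: 19.95
eef_pos: [0.4593, 0.3622, 0.0918]
tcp_rot: [0.992, 0.008, -0.126, -0.003]
contact_force: [-0.2, 0.0, -2.1]
opening: 0.169
finger_force: 78.9
```

Call:
jog_arm:
  increments:
    - {"dx": 0, "dy": 0, "dz": -0.02, "ax": 0, "ay": 0, "az": 0, "gripper": -1}
    - {"dx": 0, "dy": 0, "dz": -0.035, "ax": 0, "ay": 0, "az": 0, "gripper": -1}
    - {"dx": 0, "dy": 0, "dz": -0.035, "ax": 0, "ay": 0, "az": 0, "gripper": -1}

```text
time: 20.25
eef_pos: [0.4584, 0.362, 0.0862]
tcp_rot: [0.992, 0.008, -0.127, -0.002]
contact_force: [-0.6, -0.1, -3.1]
opening: 0.169
finger_force: 78.9
```

Call:
jog_arm:
  increments:
    - {"dx": 0, "dy": 0, "dz": -0.015, "ax": 0, "ay": 0, "az": 0, "gripper": -1}
    - {"dx": 0, "dy": 0, "dz": -0.025, "ax": 0, "ay": 0, "az": 0, "gripper": -1}
    - {"dx": 0, "dy": 0, "dz": -0.025, "ax": 0, "ay": 0, "az": 0, "gripper": -1}

```text
time: 20.55
eef_pos: [0.4586, 0.3621, 0.0834]
tcp_rot: [0.992, 0.008, -0.127, -0.003]
contact_force: [-0.5, 0.9, -2.2]
opening: 0.172
finger_force: 79.1
```

Call:
jog_arm:
  increments:
    - {"dx": 0, "dy": 0, "dz": -0.015, "ax": 0, "ay": 0, "az": 0, "gripper": -1}
    - {"dx": 0, "dy": 0, "dz": -0.025, "ax": 0, "ay": 0, "az": 0, "gripper": -1}
    - {"dx": 0, "dy": 0, "dz": -0.025, "ax": 0, "ay": 0, "az": 0, "gripper": -1}

```text
time: 20.85
eef_pos: [0.4589, 0.3622, 0.0831]
tcp_rot: [0.992, 0.008, -0.128, -0.002]
contact_force: [-3.2, -1.9, 8.4]
opening: 0.17
finger_force: 80.5
```

Call:
jog_arm:
  increments:
    - {"dx": 0, "dy": 0, "dz": 0.02, "ax": 0, "ay": 0, "az": 0, "gripper": -0.4}
    - {"dx": 0, "dy": 0, "dz": 0.02, "ax": 0, "ay": 0, "az": 0, "gripper": 0.2}
    - {"dx": 0, "dy": 0, "dz": 0.02, "ax": 0, "ay": 0, "az": 0, "gripper": 1}
    - {"dx": 0, "dy": 0, "dz": 0.02, "ax": 0, "ay": 0, "az": 0, "gripper": 1}
    - {"dx": 0, "dy": 0, "dz": 0.02, "ax": 0, "ay": 0, "az": 0, "gripper": 1}
    - {"dx": 0.03, "dy": 0, "dz": 0.15, "ax": 0, "ay": 0, "az": 0, "gripper": 1}
    - {"dx": 0.12, "dy": 0, "dz": 0.5, "ax": 0, "ay": 0, "az": 0, "gripper": 1}
    - {"dx": 0.2, "dy": 0, "dz": 0.9, "ax": 0, "ay": 0, "az": 0, "gripper": 1}
    - {"dx": 0.2, "dy": 0, "dz": 1, "ax": 0, "ay": 0, "az": 0, "gripper": 1}
    - {"dx": 0.2, "dy": 0, "dz": 1, "ax": 0, "ay": 0, "az": 0, "gripper": 1}

```text
time: 21.85
eef_pos: [0.4848, 0.3629, 0.2051]
tcp_rot: [0.992, 0.008, -0.123, -0.004]
contact_force: [0.4, 0.1, -0.2]
opening: 0.997
finger_force: 0.0
```

```bash
python3 - <<'E'
from h import *
s=get_state(); print(s['eef_pos'],s['contact_force'])
f,d,K,T=grab('scene'); cv2.imwrite('pics/end.png',f); P=cloud(d,K,T)
m=(abs(P[...,0]-.455)<.06)&(abs(P[...,1]-.36)<.05)&(P[...,2]<.13); Q=P[m]
for lo,hi in((.01,.03),(.03,.047),(.047,.053),(.053,.078),(.078,.09)):
    a=Q[(Q[:,2]>=lo)&(Q[:,2]<hi)]; print(lo,len(a),a.min(0).round(3) if len(a) else '',a.max(0).round(3) if len(a) else '')
E
```

```text
[0.48476989 0.36286735 0.20507875] [ 0.38320304  0.12958204 -0.16480527]
0.01 0  
0.03 0  
0.047 102 [0.479 0.327 0.048] [0.502 0.342 0.053]
0.053 0  
0.078 0
```

View pics/end.png

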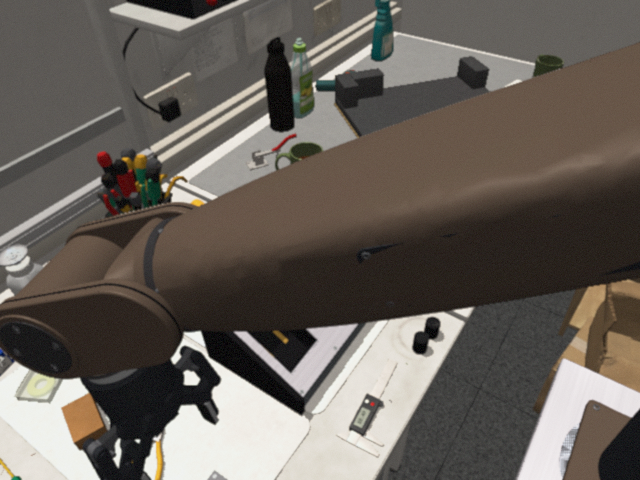

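The arm hides most of the scene in this view, and only the cassette's top corner shows at about (215,475), 50 mm high. A wrist depth check will confirm it is upright.

```bash
python3 - <<'E'
from h import *
f,d,K,T=grab('wrist'); P=cloud(d,K,T); m=(abs(P[...,0]-.455)<.06)&(abs(P[...,1]-.36)<.06)&(d>0); Q=P[m]
a=Q[(Q[:,2]>.044)&(Q[:,2]<.056)]; c=a.mean(0); n=np.linalg.svd(a-c,full_matrices=False)[2][2]; print('top',len(a),a.min(0),a.max(0),n)
r=Q[(Q[:,2]>.078)&(Q[:,2]<.1)]; print('rib',len(r),r.min(0),r.max(0))
ft,dt,Kt,Tt=grab('top'); Q=cloud(dt,Kt,Tt)[240:330,390:510].reshape(-1,3); Q=Q[(Q[:,2]>.19)&(Q[:,2]<.22)&(abs(Q[:,0]-.485)<.05)]; print('driver butt',len(Q),Q.mean(0))
print(get_state()['time'],job.sign_off())
E
```

```text
top 10079 [0.40867548 0.32614925 0.0440042 ] [0.50135386 0.39815893 0.05599986] [0.00456999 0.00186355 0.99998782]
rib 2098 [0.42734208 0.35349155 0.07803933] [0.48360654 0.37111734 0.08606662]
driver butt 126 [ 0.48565372 -0.30335835  0.19887359]
the job is handed in; nothing more can be done
22.0 None
```

I handed the job in at 22.0 s (limit 67 s): bolt drawn to its stop, screwdriver back in the rack's middle hole, and cassette upright on the bench. Depth readings just before hand-in confirmed the last two; the judge's result was not shown.

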